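# Top up, close and stack the cake tubs

## Robot

A 6-joint arm with a two-finger parallel gripper is mounted at the origin on the work surface. World frame = base frame: x ahead of the robot, y to its left, z up, the work surface at z = 0. Lengths are in mm, angles in rad, forces in N, time in s.
With the tool pointing down it reaches from about 250 to 775 mm from the base axis. Payload 4 kg.
Tool frame: the origin (TCP) lies between the finger pads; the fingertips stand 11 mm ahead of it and the grasp point (between the pads) lies 8 mm behind it; z points along the fingers, y is the line along which they close (so a half turn about z gives the same grasp; the last joint's range is limited). The gripper opens to 94 mm and grips with 3 to 60 N. Pads are 16 mm wide; open, the fingers measure 119 mm over their backs; the gripper's body (75 mm by 177 mm) begins 78 mm behind the grasp point.
Start: joints at [1.051, 0.087, 1.371, -0, 1.684, -0.103], TCP at [222.671, 502.928, 216.506] pointing down, gripper open.
Joint ranges: [-3.1, 3.1], [-0.76, 2.03], [0.27, 2.55], [-1.08, 4.22], [0.17, 2.65], [-2.57, 2.57]. Speed limits (rad/s): [2.79, 2.79, 3.14, 3.14, 3.14, 3.14].

## Interface

Orientations are given as a unit quaternion [x, y, z, w].
In Python, from workcell import bot gives the robot as it stands. The module is installed in compiled form; this text tells all that it offers.
- The arm moves only by the shell command python3 -m pendant 'ROWS' [FORCE]. ROWS is JSON, a list of rows, each an object with "travel": the shift along the tool's x, y, z in m, a list of three; "rotation": the turn, a rotation vector about the tool's x, y, z in rad, a list of three; "claw": the opening, from 0 (shut) to 1 (fully open). In form: [{"travel": [x, y, z], "rotation": [rx, ry, rz], "claw": claw}, ...]. A call has 1 to 20 rows; each row shifts and turns the commanded pose from where the row before left it, along the tool's axes as they then stand; what a row does not reach is not made up. A row lasts 1/10 s, in which the tool goes at most 50 mm and 8.59 degrees, less where a joint would pass 70% of its speed; a pose out of reach is approached as far as the arm can. A call with a gripper value outside its range is refused whole. The fingers move at their own pace and stop on an object; FORCE is the grip in N (left out, the last holds). Time passes only in rows, so rows that do not move let the fingers close. It gives the time, the measured TCP pose, the force, the opening and the grip force at its end, in the units of the state.
- bot.sense(): the state, without advancing time (a new reading comes with each control period).
- bot.snapshot(name): name is "side" or "top" or "wrist"; returns a dict with "color" (420x560x3 uint8, red, green, blue), "z_map" (420x560 float32, mm along the optical axis (not along the pixel's ray), 0 where there is no reading), "fx", "fy", "cx", "cy" (pixels), "R" (3x3) and "t" (3): a world point X has camera coordinates R X + t; the wrist camera has in their place "T_tool_cam" (4x4, takes a point from camera to tool coordinates, whose origin is the TCP and whose axes are the flange's). Camera axes: x right, y down, z forward; pixel columns grow to the right and rows downward; lengths in mm; the calibration is good to about 2 mm. A picture is of the moment at which its call begins: read the wrist's pose just before it.
- bot.job_done(): hands the job in; it is judged then, once.
The state is a dict: "clock": time; "joint_positions": joint angles; "qvel": joint speeds; "effort": joint torques, N m; "tool_pos": TCP position; "tool_rot": TCP orientation; "wrist_force": force on the tool from outside, world axes, zero at the start; "wrist_torque": the same for the moment, N m; "finger_gap": finger opening in mm; "grip_force": force on a finger pad.
Only numpy, scipy, OpenCV 4.12 (cv2) and the standard library are available. Lean on these libraries where they do the work, as an engineer would, in place of code of your own. Each camera call takes 0.05 s, during which the arm holds its last target. There are 200 camera calls.

## Task

Finish packing the cakes: see that every open tub on the bench holds two cakes, one in each half, topping up from the bamboo tray where any is missing; close each tub with a lid, and stack the closed tubs squarely on the packed tubs of the same size, with all four feet down in the recesses of the lid below. A stack may be at most three tubs high, counting the packed ones already there, which must stay where they are. Do not disturb the label roll.

Things in the scene. Friction and masses are not known exactly. Their poses are not given: they have to be found in the camera images.
- tub1: open white tub for two cakes, 112 x 62 mm outside (x, y), rim 22 mm above the underside of its feet, walls 5 mm, floor inside at 7 mm; a 6 mm high, 3 mm thick rib across the middle parts it into two cells of 49 x 52 mm centred at x = +-26 mm. Origin: centre, underside of the feet; x along the long side, z up. Holds 0, 1 or 2 cakes at the start. Loose, 50 g
- tub2: same as tub1. On each: four round feet 8 mm across (rounded below), 4 mm high, at x = +-45, y = +-20 mm. A cake standing in a cell reaches 15 mm above the rim. Lift it by its long sides, 62 mm apart; the lid is 2 mm narrower on each side, so a grip on both sides takes the tub itself. Closed with its lid it is 46.5 mm high
- tub3: same as tub1; may be absent; no cake in it at the start
- lid1: grey domed lid, 108 x 58 mm (x, y), loose, 35 g, hollow below, 18 mm deep. Origin: centre of the skirt's lower edge, which rests on a tub's rim (22 mm up) when closed; z up, x along the long side. Four round-ended 5 mm studs at x = +-47, y = +-22 mm reach 6 mm below that edge: inside a tub's corners with 1.5 mm play, and on the bench the lid stands on them
- lid2: same as lid1. On each: four corner recesses on top, 12 mm square, 3.5 mm deep, centred at x = +-45, y = +-20 mm, their floor 21 mm above the origin, for the feet of the tub above (2 mm play); raised panel and rim 24.5 mm above the origin. Grip the long sides, 58 mm apart, above the skirt's edge, since the tub is 2 mm wider on each side
- lid3: same as lid1 and lid2; one lid is left over if tub3 is absent
- packed1: finished tub, stands on the bench: the same tub with its lid on, one piece with a paper band, 46.5 mm high, the same feet and the same lid recesses, whose floor is 43 mm above its origin (centre, underside of the feet; x along the long side). Loose, 260 g
- packed2: same as packed1; stands on the bench by itself
- packed3: same as packed1; if present, it stands stacked on packed1
- cake1: round cake in a leaf cup, 46 mm across, 30 mm high, small paper label on top; origin: centre of its underside; loose, 65 g; if present, stands in one of the tubs at the start
- cake2: round cake in a leaf cup, 46 mm across, 30 mm high, small paper label on top; origin: centre of its underside; loose, 65 g; if present, stands in one of the tubs at the start
- cake3: round cake in a leaf cup, 46 mm across, 30 mm high, small paper label on top; origin: centre of its underside; loose, 65 g; if present, stands in one of the tubs at the start
- cake4: round cake in a leaf cup, 46 mm across, 30 mm high, small paper label on top; origin: centre of its underside; loose, 65 g; on the bamboo tray at the start
- cake5: round cake in a leaf cup, 46 mm across, 30 mm high, small paper label on top; origin: centre of its underside; loose, 65 g; on the bamboo tray at the start
- cake6: round cake in a leaf cup, 46 mm across, 30 mm high, small paper label on top; origin: centre of its underside; loose, 65 g; on the bamboo tray at the start
- cake7: round cake in a leaf cup, 46 mm across, 30 mm high, small paper label on top; origin: centre of its underside; loose, 65 g; on the bamboo tray at the start
- tray: flat bamboo tray, fixed, 174 x 214 mm (x, y), cakes stand 10 mm above its underside, edge 16 mm high; origin: centre of its underside
- label_roll: bystander: roll of labels, 54 mm across, 22 mm high; origin: centre of its underside
Mind the look-alikes: they are no part of the job. Leave any green look-alike of the cake7 alone.

How it is judged (in metres and radians):
At the end, for the whole second after the job is handed in: each tub holds a cake per cell (10 mm), its lid on the rim (5 mm, 0.09 rad), feet in the recesses of a packed or closed tub below (5 mm, 2 mm in height, 0.09 rad), upright, at rest, at most third in its stack (underside under 100 mm); packed tubs upright, moved under 30 mm (((x of cake1 in the frame of tub1 between 0.016 and 0.036 m and y of cake1 in the frame of tub1 between -0.01 and 0.01 m and z of cake1 in the frame of tub1 between 0.003 and 0.013 m) or (x of cake2 in the frame of tub1 between 0.016 and 0.036 m and y of cake2 in the frame of tub1 between -0.01 and 0.01 m and z of cake2 in the frame of tub1 between 0.003 and 0.013 m) or (x of cake3 in the frame of tub1 between 0.016 and 0.036 m and y of cake3 in the frame of tub1 between -0.01 and 0.01 m and z of cake3 in the frame of tub1 between 0.003 and 0.013 m) or (x of cake4 in the frame of tub1 between 0.016 and 0.036 m and y of cake4 in the frame of tub1 between -0.01 and 0.01 m and z of cake4 in the frame of tub1 between 0.003 and 0.013 m) or (x of cake5 in the frame of tub1 between 0.016 and 0.036 m and y of cake5 in the frame of tub1 between -0.01 and 0.01 m and z of cake5 in the frame of tub1 between 0.003 and 0.013 m) or (x of cake6 in the frame of tub1 between 0.016 and 0.036 m and y of cake6 in the frame of tub1 between -0.01 and 0.01 m and z of cake6 in the frame of tub1 between 0.003 and 0.013 m) or (x of cake7 in the frame of tub1 between 0.016 and 0.036 m and y of cake7 in the frame of tub1 between -0.01 and 0.01 m and z of cake7 in the frame of tub1 between 0.003 and 0.013 m)) and ((x of cake1 in the frame of tub1 between -0.036 and -0.016 m and y of cake1 in the frame of tub1 between -0.01 and 0.01 m and z of cake1 in the frame of tub1 between 0.003 and 0.013 m) or (x of cake2 in the frame of tub1 between -0.036 and -0.016 m and y of cake2 in the frame of tub1 between -0.01 and 0.01 m and z of cake2 in the frame of tub1 between 0.003 and 0.013 m) or (x of cake3 in the frame of tub1 between -0.036 and -0.016 m and y of cake3 in the frame of tub1 between -0.01 and 0.01 m and z of cake3 in the frame of tub1 between 0.003 and 0.013 m) or (x of cake4 in the frame of tub1 between -0.036 and -0.016 m and y of cake4 in the frame of tub1 between -0.01 and 0.01 m and z of cake4 in the frame of tub1 between 0.003 and 0.013 m) or (x of cake5 in the frame of tub1 between -0.036 and -0.016 m and y of cake5 in the frame of tub1 between -0.01 and 0.01 m and z of cake5 in the frame of tub1 between 0.003 and 0.013 m) or (x of cake6 in the frame of tub1 between -0.036 and -0.016 m and y of cake6 in the frame of tub1 between -0.01 and 0.01 m and z of cake6 in the frame of tub1 between 0.003 and 0.013 m) or (x of cake7 in the frame of tub1 between -0.036 and -0.016 m and y of cake7 in the frame of tub1 between -0.01 and 0.01 m and z of cake7 in the frame of tub1 between 0.003 and 0.013 m)) and ((x of lid1 in the frame of tub1 between -0.005 and 0.005 m and y of lid1 in the frame of tub1 between -0.005 and 0.005 m and z of lid1 in the frame of tub1 between 0.019 and 0.024 m and angle between the x axis of lid1 and the x axis of tub1, either way round below 0.09 rad) or (x of lid2 in the frame of tub1 between -0.005 and 0.005 m and y of lid2 in the frame of tub1 between -0.005 and 0.005 m and z of lid2 in the frame of tub1 between 0.019 and 0.024 m and angle between the x axis of lid2 and the x axis of tub1, either way round below 0.09 rad) or (x of lid3 in the frame of tub1 between -0.005 and 0.005 m and y of lid3 in the frame of tub1 between -0.005 and 0.005 m and z of lid3 in the frame of tub1 between 0.019 and 0.024 m and angle between the x axis of lid3 and the x axis of tub1, either way round below 0.09 rad)) and ((x of tub1 in the frame of packed1 between -0.005 and 0.005 m and y of tub1 in the frame of packed1 between -0.005 and 0.005 m and z of tub1 in the frame of packed1 between 0.04 and 0.045 m and angle between the x axis of tub1 and the x axis of packed1, either way round below 0.09 rad) or (x of tub1 in the frame of packed2 between -0.005 and 0.005 m and y of tub1 in the frame of packed2 between -0.005 and 0.005 m and z of tub1 in the frame of packed2 between 0.04 and 0.045 m and angle between the x axis of tub1 and the x axis of packed2, either way round below 0.09 rad) or (x of tub1 in the frame of packed3 between -0.005 and 0.005 m and y of tub1 in the frame of packed3 between -0.005 and 0.005 m and z of tub1 in the frame of packed3 between 0.04 and 0.045 m and angle between the x axis of tub1 and the x axis of packed3, either way round below 0.09 rad) or (x of tub1 in the frame of lid1 between -0.005 and 0.005 m and y of tub1 in the frame of lid1 between -0.005 and 0.005 m and z of tub1 in the frame of lid1 between 0.018 and 0.023 m and angle between the x axis of tub1 and the x axis of lid1, either way round below 0.09 rad) or (x of tub1 in the frame of lid2 between -0.005 and 0.005 m and y of tub1 in the frame of lid2 between -0.005 and 0.005 m and z of tub1 in the frame of lid2 between 0.018 and 0.023 m and angle between the x axis of tub1 and the x axis of lid2, either way round below 0.09 rad) or (x of tub1 in the frame of lid3 between -0.005 and 0.005 m and y of tub1 in the frame of lid3 between -0.005 and 0.005 m and z of tub1 in the frame of lid3 between 0.018 and 0.023 m and angle between the x axis of tub1 and the x axis of lid3, either way round below 0.09 rad)) and height (world z) of each of tub1, tub2, tub3 below 0.1 m and angle between each of tub1, tub2, tub3, packed1, packed2, packed3's own z axis and vertical below 0.05 rad and linear speed of each of tub1, tub2, tub3 below 0.02 m/s and ((x of cake1 in the frame of tub2 between 0.016 and 0.036 m and y of cake1 in the frame of tub2 between -0.01 and 0.01 m and z of cake1 in the frame of tub2 between 0.003 and 0.013 m) or (x of cake2 in the frame of tub2 between 0.016 and 0.036 m and y of cake2 in the frame of tub2 between -0.01 and 0.01 m and z of cake2 in the frame of tub2 between 0.003 and 0.013 m) or (x of cake3 in the frame of tub2 between 0.016 and 0.036 m and y of cake3 in the frame of tub2 between -0.01 and 0.01 m and z of cake3 in the frame of tub2 between 0.003 and 0.013 m) or (x of cake4 in the frame of tub2 between 0.016 and 0.036 m and y of cake4 in the frame of tub2 between -0.01 and 0.01 m and z of cake4 in the frame of tub2 between 0.003 and 0.013 m) or (x of cake5 in the frame of tub2 between 0.016 and 0.036 m and y of cake5 in the frame of tub2 between -0.01 and 0.01 m and z of cake5 in the frame of tub2 between 0.003 and 0.013 m) or (x of cake6 in the frame of tub2 between 0.016 and 0.036 m and y of cake6 in the frame of tub2 between -0.01 and 0.01 m and z of cake6 in the frame of tub2 between 0.003 and 0.013 m) or (x of cake7 in the frame of tub2 between 0.016 and 0.036 m and y of cake7 in the frame of tub2 between -0.01 and 0.01 m and z of cake7 in the frame of tub2 between 0.003 and 0.013 m)) and ((x of cake1 in the frame of tub2 between -0.036 and -0.016 m and y of cake1 in the frame of tub2 between -0.01 and 0.01 m and z of cake1 in the frame of tub2 between 0.003 and 0.013 m) or (x of cake2 in the frame of tub2 between -0.036 and -0.016 m and y of cake2 in the frame of tub2 between -0.01 and 0.01 m and z of cake2 in the frame of tub2 between 0.003 and 0.013 m) or (x of cake3 in the frame of tub2 between -0.036 and -0.016 m and y of cake3 in the frame of tub2 between -0.01 and 0.01 m and z of cake3 in the frame of tub2 between 0.003 and 0.013 m) or (x of cake4 in the frame of tub2 between -0.036 and -0.016 m and y of cake4 in the frame of tub2 between -0.01 and 0.01 m and z of cake4 in the frame of tub2 between 0.003 and 0.013 m) or (x of cake5 in the frame of tub2 between -0.036 and -0.016 m and y of cake5 in the frame of tub2 between -0.01 and 0.01 m and z of cake5 in the frame of tub2 between 0.003 and 0.013 m) or (x of cake6 in the frame of tub2 between -0.036 and -0.016 m and y of cake6 in the frame of tub2 between -0.01 and 0.01 m and z of cake6 in the frame of tub2 between 0.003 and 0.013 m) or (x of cake7 in the frame of tub2 between -0.036 and -0.016 m and y of cake7 in the frame of tub2 between -0.01 and 0.01 m and z of cake7 in the frame of tub2 between 0.003 and 0.013 m)) and ((x of lid1 in the frame of tub2 between -0.005 and 0.005 m and y of lid1 in the frame of tub2 between -0.005 and 0.005 m and z of lid1 in the frame of tub2 between 0.019 and 0.024 m and angle between the x axis of lid1 and the x axis of tub2, either way round below 0.09 rad) or (x of lid2 in the frame of tub2 between -0.005 and 0.005 m and y of lid2 in the frame of tub2 between -0.005 and 0.005 m and z of lid2 in the frame of tub2 between 0.019 and 0.024 m and angle between the x axis of lid2 and the x axis of tub2, either way round below 0.09 rad) or (x of lid3 in the frame of tub2 between -0.005 and 0.005 m and y of lid3 in the frame of tub2 between -0.005 and 0.005 m and z of lid3 in the frame of tub2 between 0.019 and 0.024 m and angle between the x axis of lid3 and the x axis of tub2, either way round below 0.09 rad)) and ((x of tub2 in the frame of packed1 between -0.005 and 0.005 m and y of tub2 in the frame of packed1 between -0.005 and 0.005 m and z of tub2 in the frame of packed1 between 0.04 and 0.045 m and angle between the x axis of tub2 and the x axis of packed1, either way round below 0.09 rad) or (x of tub2 in the frame of packed2 between -0.005 and 0.005 m and y of tub2 in the frame of packed2 between -0.005 and 0.005 m and z of tub2 in the frame of packed2 between 0.04 and 0.045 m and angle between the x axis of tub2 and the x axis of packed2, either way round below 0.09 rad) or (x of tub2 in the frame of packed3 between -0.005 and 0.005 m and y of tub2 in the frame of packed3 between -0.005 and 0.005 m and z of tub2 in the frame of packed3 between 0.04 and 0.045 m and angle between the x axis of tub2 and the x axis of packed3, either way round below 0.09 rad) or (x of tub2 in the frame of lid1 between -0.005 and 0.005 m and y of tub2 in the frame of lid1 between -0.005 and 0.005 m and z of tub2 in the frame of lid1 between 0.018 and 0.023 m and angle between the x axis of tub2 and the x axis of lid1, either way round below 0.09 rad) or (x of tub2 in the frame of lid2 between -0.005 and 0.005 m and y of tub2 in the frame of lid2 between -0.005 and 0.005 m and z of tub2 in the frame of lid2 between 0.018 and 0.023 m and angle between the x axis of tub2 and the x axis of lid2, either way round below 0.09 rad) or (x of tub2 in the frame of lid3 between -0.005 and 0.005 m and y of tub2 in the frame of lid3 between -0.005 and 0.005 m and z of tub2 in the frame of lid3 between 0.018 and 0.023 m and angle between the x axis of tub2 and the x axis of lid3, either way round below 0.09 rad)) and ((x of cake1 in the frame of tub3 between 0.016 and 0.036 m and y of cake1 in the frame of tub3 between -0.01 and 0.01 m and z of cake1 in the frame of tub3 between 0.003 and 0.013 m) or (x of cake2 in the frame of tub3 between 0.016 and 0.036 m and y of cake2 in the frame of tub3 between -0.01 and 0.01 m and z of cake2 in the frame of tub3 between 0.003 and 0.013 m) or (x of cake3 in the frame of tub3 between 0.016 and 0.036 m and y of cake3 in the frame of tub3 between -0.01 and 0.01 m and z of cake3 in the frame of tub3 between 0.003 and 0.013 m) or (x of cake4 in the frame of tub3 between 0.016 and 0.036 m and y of cake4 in the frame of tub3 between -0.01 and 0.01 m and z of cake4 in the frame of tub3 between 0.003 and 0.013 m) or (x of cake5 in the frame of tub3 between 0.016 and 0.036 m and y of cake5 in the frame of tub3 between -0.01 and 0.01 m and z of cake5 in the frame of tub3 between 0.003 and 0.013 m) or (x of cake6 in the frame of tub3 between 0.016 and 0.036 m and y of cake6 in the frame of tub3 between -0.01 and 0.01 m and z of cake6 in the frame of tub3 between 0.003 and 0.013 m) or (x of cake7 in the frame of tub3 between 0.016 and 0.036 m and y of cake7 in the frame of tub3 between -0.01 and 0.01 m and z of cake7 in the frame of tub3 between 0.003 and 0.013 m)) and ((x of cake1 in the frame of tub3 between -0.036 and -0.016 m and y of cake1 in the frame of tub3 between -0.01 and 0.01 m and z of cake1 in the frame of tub3 between 0.003 and 0.013 m) or (x of cake2 in the frame of tub3 between -0.036 and -0.016 m and y of cake2 in the frame of tub3 between -0.01 and 0.01 m and z of cake2 in the frame of tub3 between 0.003 and 0.013 m) or (x of cake3 in the frame of tub3 between -0.036 and -0.016 m and y of cake3 in the frame of tub3 between -0.01 and 0.01 m and z of cake3 in the frame of tub3 between 0.003 and 0.013 m) or (x of cake4 in the frame of tub3 between -0.036 and -0.016 m and y of cake4 in the frame of tub3 between -0.01 and 0.01 m and z of cake4 in the frame of tub3 between 0.003 and 0.013 m) or (x of cake5 in the frame of tub3 between -0.036 and -0.016 m and y of cake5 in the frame of tub3 between -0.01 and 0.01 m and z of cake5 in the frame of tub3 between 0.003 and 0.013 m) or (x of cake6 in the frame of tub3 between -0.036 and -0.016 m and y of cake6 in the frame of tub3 between -0.01 and 0.01 m and z of cake6 in the frame of tub3 between 0.003 and 0.013 m) or (x of cake7 in the frame of tub3 between -0.036 and -0.016 m and y of cake7 in the frame of tub3 between -0.01 and 0.01 m and z of cake7 in the frame of tub3 between 0.003 and 0.013 m)) and ((x of lid1 in the frame of tub3 between -0.005 and 0.005 m and y of lid1 in the frame of tub3 between -0.005 and 0.005 m and z of lid1 in the frame of tub3 between 0.019 and 0.024 m and angle between the x axis of lid1 and the x axis of tub3, either way round below 0.09 rad) or (x of lid2 in the frame of tub3 between -0.005 and 0.005 m and y of lid2 in the frame of tub3 between -0.005 and 0.005 m and z of lid2 in the frame of tub3 between 0.019 and 0.024 m and angle between the x axis of lid2 and the x axis of tub3, either way round below 0.09 rad) or (x of lid3 in the frame of tub3 between -0.005 and 0.005 m and y of lid3 in the frame of tub3 between -0.005 and 0.005 m and z of lid3 in the frame of tub3 between 0.019 and 0.024 m and angle between the x axis of lid3 and the x axis of tub3, either way round below 0.09 rad)) and ((x of tub3 in the frame of packed1 between -0.005 and 0.005 m and y of tub3 in the frame of packed1 between -0.005 and 0.005 m and z of tub3 in the frame of packed1 between 0.04 and 0.045 m and angle between the x axis of tub3 and the x axis of packed1, either way round below 0.09 rad) or (x of tub3 in the frame of packed2 between -0.005 and 0.005 m and y of tub3 in the frame of packed2 between -0.005 and 0.005 m and z of tub3 in the frame of packed2 between 0.04 and 0.045 m and angle between the x axis of tub3 and the x axis of packed2, either way round below 0.09 rad) or (x of tub3 in the frame of packed3 between -0.005 and 0.005 m and y of tub3 in the frame of packed3 between -0.005 and 0.005 m and z of tub3 in the frame of packed3 between 0.04 and 0.045 m and angle between the x axis of tub3 and the x axis of packed3, either way round below 0.09 rad) or (x of tub3 in the frame of lid1 between -0.005 and 0.005 m and y of tub3 in the frame of lid1 between -0.005 and 0.005 m and z of tub3 in the frame of lid1 between 0.018 and 0.023 m and angle between the x axis of tub3 and the x axis of lid1, either way round below 0.09 rad) or (x of tub3 in the frame of lid2 between -0.005 and 0.005 m and y of tub3 in the frame of lid2 between -0.005 and 0.005 m and z of tub3 in the frame of lid2 between 0.018 and 0.023 m and angle between the x axis of tub3 and the x axis of lid2, either way round below 0.09 rad) or (x of tub3 in the frame of lid3 between -0.005 and 0.005 m and y of tub3 in the frame of lid3 between -0.005 and 0.005 m and z of tub3 in the frame of lid3 between 0.018 and 0.023 m and angle between the x axis of tub3 and the x axis of lid3, either way round below 0.09 rad)) and distance of each of packed1, packed2, packed3 from where it was at the start of the episode below 0.03 m); the robot touches nothing.
It fails at once if the label roll is pushed away or knocked over (distance of label_roll from where it was at the start of the episode above 0.03 m).
Of tub3, packed3 only 1 to 2 are there at a start; the rules pass over those that are not, and their reading is None.
Of cake1, cake2, cake3 only 2 to 2 are there at a start; the rules pass over those that are not, and their reading is None.
At some moment in a run one of cake4, cake5, cake6, cake7 may be knocked a few centimetres aside while the robot is not near it.
It also fails if it takes over 210 s, if anything falls off the work surface, if the arm or the gripper's body presses on something with over 40 N, if the wrist force passes 120 N, or if a joint passes its speed limit or range.

## Working session

There is one attempt and no reset: what is moved stays moved. The work goes in short steps, Python scripts to look and compute and a shell command to move; the robot and the scene stay as the last step left them, time stands still between calls to the robot, and variables do not carry over. Pictures are saved under pics/ and viewed, at most 14 in all, crops included, and the job is handed in when it is done.

```bash
mkdir -p pics; cat > h.py <<'E'
import numpy as np, cv2
from workcell import bot
from scipy.spatial.transform import Rotation as Rn
def cam(name):
    s=bot.sense(); d=bot.snapshot(name)
    if name=='wrist':
        T=np.eye(4); T[:3,:3]=Rn.from_quat(s['tool_rot']).as_matrix(); T[:3,3]=s['tool_pos']
        W=T@np.array(d['T_tool_cam']); d['Rc']=W[:3,:3]; d['o']=W[:3,3]
    else:
        R=np.array(d['R']); d['Rc']=R.T; d['o']=-R.T@np.array(d['t'])
    return d
def cloud(d):
    z=d['z_map']; v,u=np.mgrid[:z.shape[0],:z.shape[1]]
    p=np.stack([(u-d['cx'])/d['fx']*z,(v-d['cy'])/d['fy']*z,z],-1)
    return p@d['Rc'].T+d['o']
def ray(d,u,v,h):
    r=d['Rc']@np.array([(u-d['cx'])/d['fx'],(v-d['cy'])/d['fy'],1]); return d['o']+r*(h-d['o'][2])/r[2]
def save(d,n): cv2.imwrite('pics/'+n+'.png',cv2.cvtColor(d['color'],cv2.COLOR_RGB2BGR))
E
python3 - <<'E'
from h import *
s=bot.sense();print(s['tool_pos'],s['tool_rot'],s['clock'],s['finger_gap'])
for n in ['top','side']:
    d=cam(n);save(d,n);print(n,d['o'],d['Rc'][:,2],d['fx'])
    np.savez('/tmp/'+n,P=cloud(d),c=d['color'])
d=cam('wrist');print(d['T_tool_cam'])
E
```

```text
[222.41009611 502.4489879  215.30210388] [ 2.06898629e-01  9.78361757e-01 -1.05981226e-03 -3.25465539e-04] 0.0 93.71730716810589
top [ 418.75126608  -13.62859903 1190.6760793 ] [ 0.0948033  -0.02202594 -0.99525233] 480.7768218557523
side [ 459.9026439  -679.39522204  541.79448227] [ 0.08884549  0.79750746 -0.59673137] 383.58106577334644
[[-1.32100906e-04 -9.60607800e-01 -2.77907606e-01  8.00970258e+01]
 [ 9.99999831e-01  3.04905442e-05 -5.80733795e-04 -3.43077578e-01]
 [ 5.66330967e-04 -2.77907636e-01  9.60607633e-01 -1.67961250e+02]
 [ 0.00000000e+00  0.00000000e+00  0.00000000e+00  1.00000000e+00]]
```

View pics/top.png

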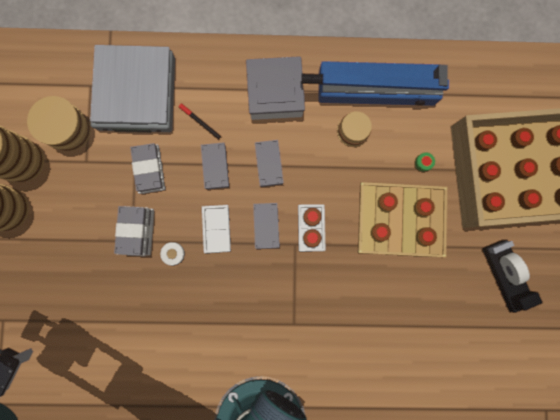

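View pics/side.png

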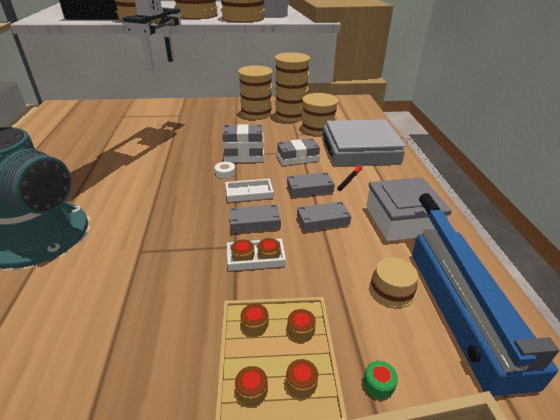

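The top view shows an empty tub at (216,229), a full tub at (312,228), lids at (215,166), (269,163) and (267,226), and the single packed tub at (147,168). The packed stack of two is at (134,231) with the roll at (172,254) beside it. The tray is at (403,220) with four cakes, and the green look-alike is at (426,162). The side view confirms this, so tub3 is absent.

```bash
cat > top.py <<'E'
from h import *
d=cam('top');P=cloud(d);c=d['color'];Z=P[...,2]
hsv=cv2.cvtColor(c,cv2.COLOR_RGB2HSV);H,S,V=[hsv[...,i].astype(int) for i in range(3)]
print('bench z',np.median(Z[240:300,250:300]))
win={'tubE':(216,229),'tubF':(312,228),'lidA':(215,166),'lidB':(269,163),'lidC':(267,226),'pk2':(147,168),'stk':(134,231)}
for n,(u,v) in win.items():
    m=np.zeros(Z.shape,bool);sl=np.s_[v-32:v+33,u-24:u+25]
    z=Z[sl]; top=np.percentile(z,92)
    lo={'t':14,'l':20,'p':37,'s':82}[n[0]]
    if n=='tubE' or n=='tubF': lo=14
    m[sl]=z>lo
    m=cv2.morphologyEx(m.astype(np.uint8),cv2.MORPH_OPEN,np.ones((3,3)))
    k,l,st,ce=cv2.connectedComponentsWithStats(m); i=1+np.argmax(st[1:,4])
    p=P[l==i]; (cx,cy),(w,h),a=cv2.minAreaRect(p[:,:2].astype(np.float32))
    if w<h: a+=90;w,h=h,w
    print(n,'c',round(cx,1),round(cy,1),'size',round(w),round(h),'yaw',round((a+90)%180-90,1),'ztop',round(np.percentile(p[:,2],80),1))
red=((H<8)|(H>172))&(S>150)&(V>90)
k,l,st,ce=cv2.connectedComponentsWithStats(red.astype(np.uint8))
for i in range(1,k):
    if 40<st[i,4]<600: print('red',ce[i].round(),st[i,4],P[l==i].mean(0).round(1))
E
python3 top.py
```

```text
bench z 0.024787138387637242
tubE c 492.5 148.9 size 22 5 yaw 3.3 ztop 23.4
tubF c 441.0 -81.1 size 133 49 yaw 87.9 ztop 38.0
lidA c 535.1 87.6 size 296 87 yaw 24.7 ztop 31.7
lidB c 550.9 -18.1 size 260 58 yaw 8.3 ztop 31.6
lidC c 471.6 -3.6 size 108 58 yaw 3.7 ztop 31.8
pk2 c 510.4 177.1 size 408 111 yaw 49.1 ztop 47.6
stk c 446.0 161.1 size 351 108 yaw 87.6 ztop 90.4
red [185. 109.] 69 [758.8 204.6  11. ]
red [525. 136.] 100 [ 695.6 -622.2   69.6]
red [488. 139.] 105 [ 683.9 -527.8   80.2]
red [426. 160.] 59 [ 638.3 -395.6   29.5]
red [529. 167.] 103 [ 620.7 -629.9   69.8]
red [492. 170.] 101 [ 609.4 -534.9   80.9]
red [533. 198.] 105 [ 546.  -637.1   70.2]
red [389. 201.] 100 [ 534.9 -300.2   39.4]
red [496. 201.] 106 [ 537.1 -547.3   69.9]
red [426. 206.] 98 [ 523.8 -389.9   39.8]
red [312. 216.] 106 [ 495.3 -116.    36.9]
red [382. 232.] 99 [ 460.2 -282.8   39.8]
red [428. 236.] 101 [ 452.3 -394.4   40. ]
red [312. 237.] 104 [ 443.8 -115.8   36.5]
```

```bash
cat >> h.py <<'E'
def pose():
    s=bot.sense(); R=Rn.from_quat(s['tool_rot']).as_matrix(); p=np.array(s['tool_pos'])
    return p,R,np.degrees(np.arctan2(R[1,0],R[0,0]))%360
def plan(x,y,z,a=None):
    p,R,a0=pose(); a=a0 if a is None else a
    # nominal target frame: pure down with yaw a
    c,s=np.cos(np.radians(a)),np.sin(np.radians(a))
    Rt=np.array([[c,s,0],[s,-c,0],[0,0,-1]])
    print('rotvec(tool)',Rn.from_matrix(R.T@Rt).as_rotvec().round(3),'then travel m',(Rt.T@(np.array([x,y,z])-p)/1000).round(4))
E
python3 - <<'E'
from h import *
d=cam('top')
for u,v,h in [(216,229,22),(312,228,22),(147,168,46),(134,231,93)]: print(ray(d,u,v,h).round())
x,y=ray(d,216,229,22)[:2]
plan(x,y,140,181)
E
```

```text
[460. 116.  22.]
[ 467. -117.   22.]
[602. 283.  46.]
[450. 293.  93.]
rotvec(tool) [-0.001 -0.    -0.434] then travel m [-0.2309 -0.3906  0.0759]
```

```bash
python3 -m pendant '[{"travel":[0,0,0],"rotation":[0,0,-0.145],"claw":1},{"travel":[0,0,0],"rotation":[0,0,-0.145],"claw":1},{"travel":[0,0,0],"rotation":[0,0,-0.144],"claw":1},{"travel":[-0.0192,-0.0325,0.0063],"rotation":[0,0,0],"claw":1},{"travel":[-0.0192,-0.0325,0.0063],"rotation":[0,0,0],"claw":1},{"travel":[-0.0192,-0.0325,0.0063],"rotation":[0,0,0],"claw":1},{"travel":[-0.0192,-0.0325,0.0063],"rotation":[0,0,0],"claw":1},{"travel":[-0.0192,-0.0325,0.0063],"rotation":[0,0,0],"claw":1},{"travel":[-0.0192,-0.0325,0.0063],"rotation":[0,0,0],"claw":1},{"travel":[-0.0192,-0.0325,0.0063],"rotation":[0,0,0],"claw":1},{"travel":[-0.0192,-0.0325,0.0063],"rotation":[0,0,0],"claw":1},{"travel":[-0.0192,-0.0325,0.0063],"rotation":[0,0,0],"claw":1},{"travel":[-0.0192,-0.0325,0.0063],"rotation":[0,0,0],"claw":1},{"travel":[-0.0192,-0.0325,0.0063],"rotation":[0,0,0],"claw":1},{"travel":[-0.0192,-0.0325,0.0063],"rotation":[0,0,0],"claw":1},{"travel":[0,0,0],"rotation":[0,0,0],"claw":1},{"travel":[0,0,0],"rotation":[0,0,0],"claw":1}]' 20
python3 - <<'E'
from h import *
print(pose()[0],pose()[2]); d=cam('wrist'); save(d,'w1'); print(d['fx'],d['o']); print(cloud(d)[210,280])
E
```

```text
clock: 1.95
tool_pos: [459.6, 116.6, 140.5]
tool_rot: [-0.008, 1.0, 0.0, -0.001]
wrist_force: [0.0, 1.1, 0.7]
finger_gap: 93.9
grip_force: 0.0
[459.61509419 116.6106813  140.54666948] 180.87606939092888
337.48308784314986 [379.5055608  114.57508135 308.60183386]
[469.51220112 121.08229069   7.5884883 ]
```

View pics/w1.png

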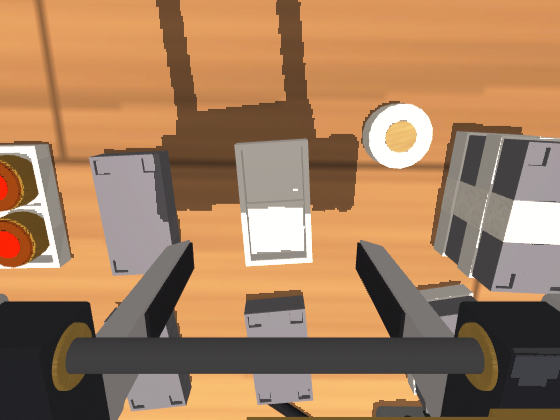

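The wrist view shows the empty tub centred at (275,205). lidC is at (140,212), lidA at (278,340), the roll at (397,135), the stack on the right and the full tub on the far left.

```bash
cat >> h.py <<'E'
def rect(d,x,y,top,tol=2.0,r=75,up=4):
    """rectangle of the surface at height top near x,y -> cx,cy,L,W,yaw deg"""
    P=cloud(d); Z=P[...,2]
    m=(abs(P[...,0]-x)<r)&(abs(P[...,1]-y)<r)&(Z>top-tol)&(Z<top+up)
    m=cv2.morphologyEx(m.astype(np.uint8),cv2.MORPH_CLOSE,np.ones((3,3)))
    k,l,st,ce=cv2.connectedComponentsWithStats(m)
    best=min((i for i in range(1,k) if st[i,4]>150),key=lambda i:np.hypot(*(P[l==i][:,:2].mean(0)-[x,y])))
    cs,_=cv2.findContours((l==best).astype(np.uint8),cv2.RETR_EXTERNAL,cv2.CHAIN_APPROX_NONE)
    c=max(cs,key=len)[:,0,:]
    q=np.array([ray(d,u,v,top)[:2] for u,v in c],np.float32)
    (cx,cy),(w,h),a=cv2.minAreaRect(q)
    if w<h: a+=90;w,h=h,w
    return np.round([cx,cy,w,h,(a+90)%180-90,np.median(Z[l==best])],1)
E
python3 - <<'E'
from h import *
d=cam('wrist')
print('tubE',rect(d,460,116,22,up=3))
x,y,_=ray(d,140,212,30); print('lidC',x,y,rect(d,x,y,30.5))
x,y,_=ray(d,278,340,30); print('lidA',x,y,rect(d,x,y,30.5))
x,y,_=ray(d,520,200,93); print('stk',x,y)
plan(460.2,-282.8,150,180)
E
```

```text
tubE [461.7 116.1 112.1  61.9   4.5  21.6]
lidC 466.6320229575014 0.3992204664267973 [471.3  -5.  108.2  59.1   3.6  30.2]
lidA 594.5713428051992 122.17861671158545 [577.1 118.6  57.9  33.6 -83.1  30.1]
stk 434.3599639249466 278.6586382696544
rotvec(tool) [0.001 0.    0.018] then travel m [-0.0008 -0.4006 -0.0089]
```

```bash
python3 -m pendant '[{"travel":[0,-0.044,-0.001],"rotation":[0,0,0],"claw":1},{"travel":[0,-0.0445,-0.001],"rotation":[0,0,0],"claw":1},{"travel":[0,-0.0445,-0.001],"rotation":[0,0,0],"claw":1},{"travel":[0,-0.0445,-0.001],"rotation":[0,0,0],"claw":1},{"travel":[0,-0.0445,-0.001],"rotation":[0,0,0],"claw":1},{"travel":[0,-0.0445,-0.001],"rotation":[0,0,0],"claw":1},{"travel":[0,-0.0445,-0.001],"rotation":[0,0,0],"claw":1},{"travel":[0,-0.0445,-0.001],"rotation":[0,0,0],"claw":1},{"travel":[0,-0.0445,-0.001],"rotation":[0,0,0],"claw":1},{"travel":[0,0,0],"rotation":[0,0,0],"claw":1},{"travel":[0,0,0],"rotation":[0,0,0],"claw":1}]'
cat >> h.py <<'E'
def cakes(d,top):
    "brown/red cake tops: circles on plane top"
    P=cloud(d); Z=P[...,2]
    m=cv2.morphologyEx(((Z>top-4)&(Z<top+4)).astype(np.uint8),cv2.MORPH_OPEN,np.ones((3,3)))
    k,l,st,ce=cv2.connectedComponentsWithStats(m)
    for i in range(1,k):
        if st[i,4]<300: continue
        c=max(cv2.findContours((l==i).astype(np.uint8),cv2.RETR_EXTERNAL,cv2.CHAIN_APPROX_NONE)[0],key=len)[:,0,:]
        q=np.array([ray(d,u,v,top)[:2] for u,v in c],np.float32)
        (x,y),r=cv2.minEnclosingCircle(q)
        if r<40: print('px',ce[i].round(),'c',round(x,1),round(y,1),'r',round(r,1),'z',np.median(Z[l==i]).round(1),'rgb',np.median(d['color'][l==i],0))
E
python3 - <<'E'
from h import *
print(pose()[0],pose()[2]); d=cam('wrist'); save(d,'w2'); cakes(d,40)
E
```

```text
clock: 3.15
tool_pos: [467.0, -282.2, 149.9]
tool_rot: [-0.009, 1.0, 0.001, 0.0]
wrist_force: [0.3, -0.4, -0.7]
finger_gap: 94.2
grip_force: 0.0
[ 467.01551134 -282.20293369  149.89581612] 180.99856430631448
px [142. 186.] c 451.7 -394.2 r 22.8 z 39.7 rgb [169.  54.  18.]
px [273. 198.] c 459.8 -284.0 r 22.6 z 39.7 rgb [82. 38. 16.]
px [459. 246.] c 499.9 -119.0 r 15.5 z 36.7 rgb [253.  39.  12.]
px [145. 256.] c 518.9 -394.5 r 22.3 z 39.7 rgb [167.  73.  20.]
px [253. 276.] c 533.7 -300.8 r 22.8 z 39.7 rgb [172.  76.  23.]
px [329. 409.] c 691.9 -221.1 r 29.4 z 39.8 rgb [128.  96.  54.]
```

View pics/w2.png

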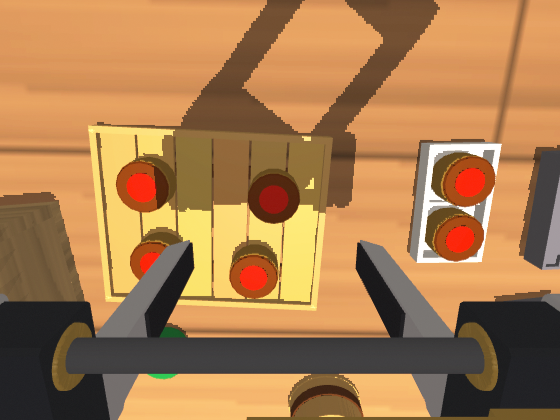

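```bash
python3 -c "
from h import *
plan(459.8,-284,38.5,184.5)"
```

```text
rotvec(tool) [ 0.001  0.    -0.06 ] then travel m [ 0.0074 -0.002   0.1114]
```

```bash
python3 -m pendant '[{"travel":[0,0,0],"rotation":[0,0,-0.06],"claw":1},{"travel":[0.0074,-0.002,0.02],"rotation":[0,0,0],"claw":1},{"travel":[0,0,0.03],"rotation":[0,0,0],"claw":0.8},{"travel":[0,0,0.03],"rotation":[0,0,0],"claw":0.8},{"travel":[0,0,0.02],"rotation":[0,0,0],"claw":0.8},{"travel":[0,0,0.0114],"rotation":[0,0,0],"claw":0.8},{"travel":[0,0,0],"rotation":[0,0,0],"claw":0.8},{"travel":[0,0,0],"rotation":[0,0,0],"claw":0},{"travel":[0,0,0],"rotation":[0,0,0],"claw":0},{"travel":[0,0,0],"rotation":[0,0,0],"claw":0},{"travel":[0,0,0],"rotation":[0,0,0],"claw":0},{"travel":[0,0,0],"rotation":[0,0,0],"claw":0},{"travel":[0,0,0],"rotation":[0,0,0],"claw":0}]' 12
python3 -c "
from h import *
print(pose()[0],pose()[2])"
```

```text
clock: 4.5
tool_pos: [459.9, -285.9, 39.3]
tool_rot: [-0.038, 0.999, -0.0, 0.001]
wrist_force: [-0.3, 0.9, 3.3]
finger_gap: 45.6
grip_force: 12.0
[ 459.86487446 -285.93932039   39.28985669] 184.40951750600018
```

```bash
python3 -m pendant '[{"travel":[0,0,-0.03],"rotation":[0,0,0],"claw":0},{"travel":[0,0,-0.03],"rotation":[0,0,0],"claw":0},{"travel":[0,0,-0.03],"rotation":[0,0,0],"claw":0}]'
python3 -c "
from h import *
print(bot.sense()['finger_gap']);plan(487.6,118.1,70,184.5)"
```

```text
clock: 4.8
tool_pos: [458.9, -285.4, 128.7]
tool_rot: [-0.038, 0.999, 0.001, -0.001]
wrist_force: [1.2, 0.5, -0.8]
finger_gap: 45.3
grip_force: 12.0
45.268123284503126
rotvec(tool) [ 0.001 -0.001 -0.002] then travel m [-0.0603  0.4     0.0587]
```

```bash
python3 -m pendant '[{"travel":[-0.006,0.04,0],"rotation":[0,0,0],"claw":0},{"travel":[-0.006,0.04,0],"rotation":[0,0,0],"claw":0},{"travel":[-0.006,0.04,0],"rotation":[0,0,0],"claw":0},{"travel":[-0.006,0.04,0],"rotation":[0,0,0],"claw":0},{"travel":[-0.006,0.04,0],"rotation":[0,0,0],"claw":0},{"travel":[-0.006,0.04,0],"rotation":[0,0,0],"claw":0},{"travel":[-0.006,0.04,0],"rotation":[0,0,0],"claw":0},{"travel":[-0.006,0.04,0],"rotation":[0,0,0],"claw":0},{"travel":[-0.006,0.04,0],"rotation":[0,0,0],"claw":0},{"travel":[-0.006,0.04,0],"rotation":[0,0,0],"claw":0},{"travel":[0,0,0.03],"rotation":[0,0,0],"claw":0},{"travel":[0,0,0.026],"rotation":[0,0,0],"claw":0},{"travel":[0,0,0],"rotation":[0,0,0],"claw":0},{"travel":[0,0,0],"rotation":[0,0,0],"claw":0}]'
python3 -c "
from h import *
plan(487.6,118.1,36,184.5)
d=cam('wrist');save(d,'w3');print(rect(d,461,116,22,up=1.5,tol=1.5))"
```

```text
clock: 6.2
tool_pos: [488.0, 117.7, 72.2]
tool_rot: [-0.038, 0.999, -0.0, -0.001]
wrist_force: [0.9, 0.2, 0.4]
finger_gap: 45.5
grip_force: 12.0
rotvec(tool) [-0.    -0.001 -0.002] then travel m [0.0004 0.0004 0.0362]
[453.4 115.5  95.   61.9   4.5  21.7]
```

View pics/w3.png

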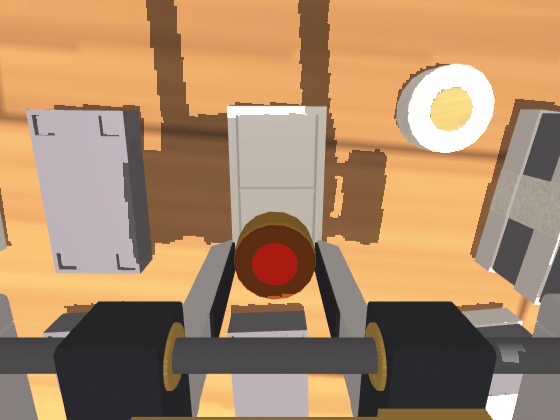

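The cake is held over the far cell of the empty tub, centred at (275,255). Next I lower it and release.

```bash
python3 -m pendant '[{"travel":[0.0003,0.0004,0.012],"rotation":[0,0,0],"claw":0},{"travel":[0,0,0.012],"rotation":[0,0,0],"claw":0},{"travel":[0,0,0.006],"rotation":[0,0,0],"claw":0},{"travel":[0,0,0.0055],"rotation":[0,0,0],"claw":0},{"travel":[0,0,0],"rotation":[0,0,0],"claw":0}]'
python3 -m pendant '[{"travel":[0,0,0],"rotation":[0,0,0],"claw":0.6},{"travel":[0,0,0],"rotation":[0,0,0],"claw":0.6},{"travel":[0,0,0],"rotation":[0,0,0],"claw":0.7},{"travel":[0,0,-0.03],"rotation":[0,0,0],"claw":0.8},{"travel":[0,0,-0.04],"rotation":[0,0,0],"claw":1},{"travel":[0.024,0,-0.03],"rotation":[0,0,0],"claw":1},{"travel":[0,0,0],"rotation":[0,0,0],"claw":1},{"travel":[0,0,0],"rotation":[0,0,0],"claw":1}]'
python3 -c "
from h import *
d=cam('wrist');save(d,'w4');print(rect(d,461,116,22,up=1.5,tol=1.5));cakes(d,37)
d=cam('top');cakes(d,40)
plan(459,-283,140)"
```

```text
clock: 6.75
tool_pos: [487.2, 118.1, 37.2]
tool_rot: [-0.039, 0.999, -0.0, -0.001]
wrist_force: [-3.3, 0.1, 3.2]
finger_gap: 45.7
grip_force: 12.0
clock: 7.55
tool_pos: [464.5, 116.5, 137.4]
tool_rot: [-0.039, 0.999, 0.0, 0.001]
wrist_force: [-0.4, 1.3, 0.2]
finger_gap: 93.7
grip_force: 0.0
[462.  116.1 110.9  61.9   4.6  21.6]
px [  7. 165.] c 444.1 -105.6 r 19.9 z 36.3 rgb [169.  74.  19.]
px [ 11. 225.] c 494.9 -110.6 r 22.0 z 36.6 rgb [169.  73.  19.]
px [274. 236.] c 488.1 117.1 r 22.8 z 36.9 rgb [188.  80.  36.]
rotvec(tool) [-0.    -0.003  0.   ] then travel m [ 0.0353 -0.3977 -0.0048]
```

View pics/w4.png

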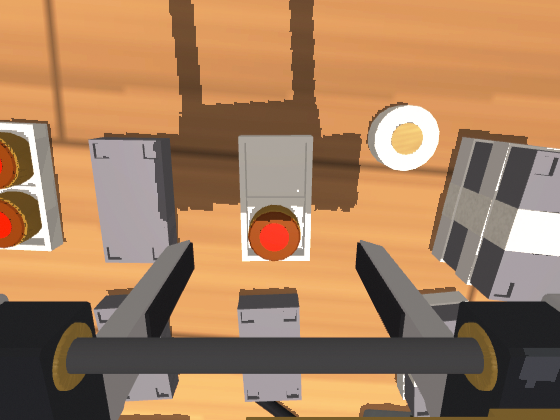

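The cake sits in the far cell at (274,235), with its top at 36.9 mm. Next I fetch the second cake, at about (534,-301).

```bash
python3 -m pendant '[{"travel":[-0.0035,-0.042,-0.001],"rotation":[0,0,0],"claw":1},{"travel":[-0.0035,-0.042,-0.001],"rotation":[0,0,0],"claw":1},{"travel":[-0.0035,-0.042,0],"rotation":[0,0,0],"claw":1},{"travel":[-0.0035,-0.042,0],"rotation":[0,0,0],"claw":1},{"travel":[-0.0035,-0.042,0],"rotation":[0,0,0],"claw":1},{"travel":[-0.0035,-0.042,0],"rotation":[0,0,0],"claw":1},{"travel":[-0.0035,-0.042,0],"rotation":[0,0,0],"claw":1},{"travel":[-0.0035,-0.042,0],"rotation":[0,0,0],"claw":1},{"travel":[-0.0035,-0.042,0],"rotation":[0,0,0],"claw":1},{"travel":[-0.0035,-0.042,0],"rotation":[0,0,0],"claw":1},{"travel":[0,0,0],"rotation":[0,0,0],"claw":1},{"travel":[0,0,0],"rotation":[0,0,0],"claw":1}]'
python3 -c "
from h import *
d=cam('wrist');cakes(d,40)
print(pose()[0]);plan(533.7,-300.8,38.5,184.5)"
```

```text
clock: 8.85
tool_pos: [530.6, -299.9, 136.0]
tool_rot: [-0.038, 0.999, 0.002, -0.002]
wrist_force: [-0.3, 0.5, -0.9]
finger_gap: 93.9
grip_force: 0.0
px [156. 102.] c 452.2 -394.7 r 22.5 z 39.7 rgb [167.  74.  25.]
px [164. 194.] c 523.0 -390.2 r 22.5 z 39.7 rgb [126.5  35.   13. ]
px [273. 215.] c 534.2 -301.6 r 22.5 z 39.6 rgb [77. 35. 13.]
[ 530.78389945 -298.92305096  136.62958165]
rotvec(tool) [ 0.003 -0.003 -0.002] then travel m [-0.0028 -0.0021  0.0981]
```

```bash
python3 -m pendant '[{"travel":[-0.0032,-0.0028,0.03],"rotation":[0,0,0],"claw":0.8},{"travel":[0,0,0.03],"rotation":[0,0,0],"claw":0.8},{"travel":[0,0,0.025],"rotation":[0,0,0],"claw":0.8},{"travel":[0,0,0.0125],"rotation":[0,0,0],"claw":0.8},{"travel":[0,0,0],"rotation":[0,0,0],"claw":0.8},{"travel":[0,0,0],"rotation":[0,0,0],"claw":0},{"travel":[0,0,0],"rotation":[0,0,0],"claw":0},{"travel":[0,0,0],"rotation":[0,0,0],"claw":0},{"travel":[0,0,0],"rotation":[0,0,0],"claw":0},{"travel":[0,0,0],"rotation":[0,0,0],"claw":0},{"travel":[0,0,0],"rotation":[0,0,0],"claw":0}]'
python3 -m pendant '[{"travel":[0,0,-0.03],"rotation":[0,0,0],"claw":0},{"travel":[0,0,-0.03],"rotation":[0,0,0],"claw":0},{"travel":[0,0,-0.03],"rotation":[0,0,0],"claw":0},{"travel":[0,0,0],"rotation":[0,0,0],"claw":0}]'
python3 -c "
from h import *
print(bot.sense()['finger_gap']);plan(436,114.1,75,184.5)"
```

```text
clock: 10.0
tool_pos: [535.4, -302.6, 42.6]
tool_rot: [-0.039, 0.999, -0.001, 0.001]
wrist_force: [-0.7, 0.1, 3.0]
finger_gap: 45.5
grip_force: 12.0
clock: 10.4
tool_pos: [537.1, -303.9, 136.8]
tool_rot: [-0.039, 0.999, -0.003, 0.004]
wrist_force: [1.5, 0.3, -0.1]
finger_gap: 45.4
grip_force: 12.0
45.436783008539926
rotvec(tool) [-0.006  0.007 -0.001] then travel m [0.068  0.4246 0.0618]
```

```bash
python3 -m pendant '[{"travel":[0.0068,0.0425,0],"rotation":[0,0,0],"claw":0},{"travel":[0.0068,0.0425,0],"rotation":[0,0,0],"claw":0},{"travel":[0.0068,0.0425,0],"rotation":[0,0,0],"claw":0},{"travel":[0.0068,0.0425,0],"rotation":[0,0,0],"claw":0},{"travel":[0.0068,0.0425,0],"rotation":[0,0,0],"claw":0},{"travel":[0.0068,0.0425,0],"rotation":[0,0,0],"claw":0},{"travel":[0.0068,0.0425,0],"rotation":[0,0,0],"claw":0},{"travel":[0.0068,0.0425,0],"rotation":[0,0,0],"claw":0},{"travel":[0.0068,0.0425,0],"rotation":[0,0,0],"claw":0},{"travel":[0.0068,0.0425,0],"rotation":[0,0,0],"claw":0},{"travel":[0,0,0.03],"rotation":[0,0,0],"claw":0},{"travel":[0,0,0.026],"rotation":[0,0,0],"claw":0},{"travel":[0,0,0],"rotation":[0,0,0],"claw":0},{"travel":[0,0,0],"rotation":[0,0,0],"claw":0}]'
python3 -c "
from h import *
d=cam('wrist');print(pose()[0]);plan(436,114.1,40,184.5)
P=cloud(d);i=P[300,:,0];v,u=245,275
m=(abs(P[...,0]-440)<45)&(abs(P[...,1]-114)<22)&(P[...,2]>55)&(P[...,2]<80)
print(np.median(P[m][:,2]))
h=np.median(P[m][:,2]);cakes(d,h)"
```

```text
clock: 11.8
tool_pos: [433.3, 116.1, 74.3]
tool_rot: [-0.039, 0.999, -0.0, -0.001]
wrist_force: [-0.1, -0.0, -0.9]
finger_gap: 45.8
grip_force: 12.0
[434.39507707 116.08982173  75.62297538]
rotvec(tool) [ 0.    -0.    -0.002] then travel m [-0.0014 -0.0021  0.0356]
71.09007030156462
px [275. 256.] c 432.2 115.2 r 23.2 z 71.2 rgb [99. 48. 19.]
```

```bash
python3 -m pendant '[{"travel":[-0.0033,-0.0016,0],"rotation":[0,0,0],"claw":0},{"travel":[0,0,0.01],"rotation":[0,0,0],"claw":0},{"travel":[0,0,0.008],"rotation":[0,0,0],"claw":0},{"travel":[0,0,0],"rotation":[0,0,0],"claw":0},{"travel":[0,0,0.007],"rotation":[0,0,0],"claw":0},{"travel":[0,0,0.004],"rotation":[0,0,0],"claw":0},{"travel":[0,0,0.004],"rotation":[0,0,0],"claw":0},{"travel":[0,0,0],"rotation":[0,0,0],"claw":0}]'
python3 -c "
from h import *
s=bot.sense();print(s['tool_pos'],s['wrist_force']);d=cam('wrist');cakes(d,39);print(rect(d,461,116,22,up=1.5,tol=1.5))"
```

```text
clock: 12.65
tool_pos: [437.1, 114.9, 41.7]
tool_rot: [-0.039, 0.999, -0.0, -0.001]
wrist_force: [-0.2, -0.3, -0.7]
finger_gap: 45.4
grip_force: 12.0
[437.12132349 114.90533233  41.72451148] [-0.21857506 -0.31632443 -0.69588952]
px [274. 257.] c 436.2 114.1 r 23.1 z 38.6 rgb [105.  51.  20.]
px [273. 324.] c 484.2 116.7 r 21.4 z 36.5 rgb [217.  99.  32.]
[480.7  89.2  41.9   5.2   4.6  21.6]
```

Nothing has touched yet, and the cake is centred at (436.2,114.1) as intended. I go down the last 1.5 mm, release, rise and check.

```bash
python3 -m pendant '[{"travel":[0,0,0.002],"rotation":[0,0,0],"claw":0},{"travel":[0,0,0],"rotation":[0,0,0],"claw":0.6},{"travel":[0,0,0],"rotation":[0,0,0],"claw":0.6},{"travel":[0,0,0],"rotation":[0,0,0],"claw":0.7},{"travel":[0,0,-0.03],"rotation":[0,0,0],"claw":0.8},{"travel":[0,0,-0.035],"rotation":[0,0,0],"claw":1},{"travel":[-0.028,-0.045,-0.03],"rotation":[0,0,0],"claw":1},{"travel":[0,-0.045,0],"rotation":[0,0,0],"claw":1},{"travel":[0,-0.035,0],"rotation":[0,0,0],"claw":1},{"travel":[0,0,0],"rotation":[0,0,0],"claw":1},{"travel":[0,0,0],"rotation":[0,0,0],"claw":1}]'
python3 -c "
from h import *
d=cam('wrist');save(d,'w5');print(pose()[0]);cakes(d,37)
print('tubE',rect(d,462,116,22,up=1.5,tol=1.5))
print('lidC',rect(d,471,-5,30.5))
print('tubF',rect(d,467,-117,22,up=1.5,tol=1.5))
for x,y in [(471.3,-5),]: plan(x,y,21.5,183.6)"
```

```text
clock: 13.8
tool_pos: [469.6, -0.2, 130.1]
tool_rot: [-0.038, 0.999, 0.0, 0.0]
wrist_force: [-0.6, 0.0, -0.0]
finger_gap: 93.9
grip_force: 0.0
[469.4524231    0.58199829 130.02213735]
px [130. 169.] c 443.0 -116.2 r 22.7 z 36.6 rgb [183.  80.  23.]
px [422. 183.] c 436.9 112.8 r 22.6 z 36.4 rgb [187.  84.  26.]
px [133. 230.] c 494.2 -116.0 r 22.7 z 36.6 rgb [181.  81.  22.]
px [413. 243.] c 488.8 115.7 r 22.7 z 36.7 rgb [185.  84.  26.]
tubE [461.6 115.5 111.   62.5   4.5  21.5]
lidC [471.2  -5.8 107.7  57.9   3.7  30.2]
tubF [ 461.9 -116.2   98.2   62.5    1.7   21.6]
rotvec(tool) [ 0.001 -0.     0.014] then travel m [-0.0015 -0.0057  0.1085]
```

View pics/w5.png

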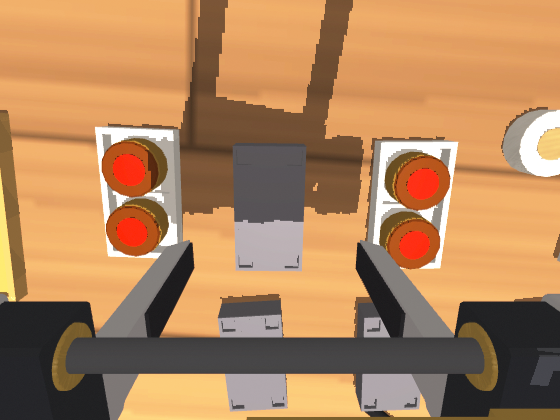

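Both tubs now hold two cakes. Next I grip lidC, at (270,205) in the picture, for the right-hand tub (tubE).

```bash
python3 -m pendant '[{"travel":[-0.0018,-0.006,0],"rotation":[0,0,0.014],"claw":1},{"travel":[0,0,0.035],"rotation":[0,0,0],"claw":1},{"travel":[0,0,0.035],"rotation":[0,0,0],"claw":0.9},{"travel":[0,0,0.025],"rotation":[0,0,0],"claw":0.85},{"travel":[0,0,0.0135],"rotation":[0,0,0],"claw":0.85},{"travel":[0,0,0],"rotation":[0,0,0],"claw":0.85}]' 15
python3 -c "
from h import *
print(pose());plan(471.2,-5.4,21.5,183.7)"
```

```text
clock: 14.45
tool_pos: [470.2, -4.9, 19.6]
tool_rot: [-0.032, 0.999, 0.0, -0.002]
wrist_force: [0.2, 1.0, -0.3]
finger_gap: 79.6
grip_force: 0.0
(array([470.22934217,  -4.87276105,  19.60179607]), array([[-9.97922880e-01, -6.42634702e-02, -4.48688857e-03],
       [-6.42671259e-02,  9.97932503e-01,  6.75242323e-04],
       [ 4.43421853e-03,  9.62199196e-04, -9.99989706e-01]]), np.float64(183.68481084106102))
rotvec(tool) [ 0.001 -0.004 -0.   ] then travel m [-0.0009 -0.0006 -0.0019]
```

```bash
python3 -m pendant '[{"travel":[-0.0008,-0.0005,-0.002],"rotation":[0,0,0],"claw":0.85},{"travel":[0,0,0],"rotation":[0,0,0],"claw":0},{"travel":[0,0,0],"rotation":[0,0,0],"claw":0},{"travel":[0,0,0],"rotation":[0,0,0],"claw":0},{"travel":[0,0,0],"rotation":[0,0,0],"claw":0},{"travel":[0,0,0],"rotation":[0,0,0],"claw":0},{"travel":[0,0,-0.03],"rotation":[0,0,0],"claw":0},{"travel":[0,0,-0.03],"rotation":[0,0,0],"claw":0},{"travel":[0,0,0],"rotation":[0,0,0],"claw":0}]'
python3 -c "
from h import *
print(bot.sense()['finger_gap']);plan(461.7,115.8,80,184.5);print(pose()[0])"
```

```text
clock: 15.35
tool_pos: [475.7, -6.6, 87.8]
tool_rot: [-0.032, 0.999, -0.001, 0.004]
wrist_force: [0.4, -0.5, 0.7]
finger_gap: 57.6
grip_force: 15.0
57.588947612916
rotvec(tool) [-0.002  0.009 -0.015] then travel m [0.0043 0.1231 0.0078]
[475.66756247  -6.58838729  87.84344004]
```

```bash
python3 -m pendant '[{"travel":[0,0.041,0],"rotation":[0,0,-0.014],"claw":0},{"travel":[0.002,0.041,0],"rotation":[0,0,0],"claw":0},{"travel":[0.002,0.041,0],"rotation":[0,0,0],"claw":0},{"travel":[0,0,0],"rotation":[0,0,0],"claw":0},{"travel":[0,0,0],"rotation":[0,0,0],"claw":0},{"travel":[0,0,0],"rotation":[0,0,0],"claw":0}]'
python3 -c "
from h import *
print(pose()[0]);plan(461.7,115.8,60,184.5);d=cam('wrist');P=cloud(d)
p=pose()[0];m=(abs(P[...,0]-p[0])<20)&(abs(P[...,1]-p[1])<15);h=np.median(P[m][:,2]);print('lid top',h,rect(d,p[0],p[1],h));print('tub',rect(d,461.7,116,22,up=1.5,tol=1.5))"
```

```text
clock: 15.95
tool_pos: [459.4, 115.4, 82.7]
tool_rot: [-0.038, 0.999, -0.0, -0.001]
wrist_force: [-0.7, 0.2, 0.2]
finger_gap: 57.7
grip_force: 15.0
[459.41940224 115.37849571  82.73700928]
rotvec(tool) [-0.001 -0.001 -0.002] then travel m [-0.0023  0.0002  0.0227]
lid top 88.29070815686737 [453.  114.3  99.4  82.6   4.4  88.2]
tub [407.3 111.8  61.5   2.  -85.6  21.6]
```

```bash
python3 -m pendant '[{"travel":[-0.003,0.0002,0.012],"rotation":[0,0,0],"claw":0},{"travel":[0,0,0.012],"rotation":[0,0,0],"claw":0},{"travel":[0,0,0],"rotation":[0,0,0],"claw":0},{"travel":[0,0,0],"rotation":[0,0,0],"claw":0},{"travel":[0,0,0],"rotation":[0,0,0],"claw":0}]'
cat >> h.py <<'E'
def held(d,yaw,hw=15):
    """near end edge (low x) of flat-topped thing under gripper: top plane, tilt, edge offset"""
    P=cloud(d);p=pose()[0]
    m=(P[...,0]>p[0]-75)&(P[...,0]<p[0]+35)&(abs(P[...,1]-p[1])<hw)&(P[...,2]>p[2]-15)&(P[...,2]<p[2]+20)
    h=np.percentile(P[m][:,2],70); m&=abs(P[...,2]-h)<1.5
    q=P[m];A=np.c_[q[:,:2]-p[:2],np.ones(len(q))];f=np.linalg.lstsq(A,q[:,2],rcond=None)[0]
    v,u=np.nonzero(m);r=np.array([ray(d,a,b,h)[:2] for a,b in zip(u,v)])
    e=np.array([np.cos(np.radians(yaw)),np.sin(np.radians(yaw))]);s=r@e
    print('h',h.round(1),'slope',f[:2].round(3),'near edge along axis rel TCP',np.percentile(s,0.3).round(1)-(p[:2]@e).round(1))
    return h,np.percentile(s,0.3)
E
python3 -c "
from h import *
s0=pose()[0];d=cam('wrist');s1=pose()[0];print(s0,s1,pose()[2]);np.savez('/tmp/w',z=d['z_map']);save(d,'w6')
h,s=held(d,4.5)
t=rect(d,462,116,22,up=1.5,tol=1.5);print('tub',t)"
```

```text
clock: 16.5
tool_pos: [462.9, 116.5, 59.7]
tool_rot: [-0.038, 0.999, 0.0, 0.0]
wrist_force: [-0.3, 0.4, -1.2]
finger_gap: 58.1
grip_force: 15.0
[462.88237175 116.50268681  59.65709522] [463.05480931 116.61213847  59.92689429] 184.4150277641112
h 65.4 slope [-0.001 -0.001] near edge along axis rel TCP -56.5
tub [407.5 112.   61.3   3.  -85.6  21.6]
```

View pics/w6.png

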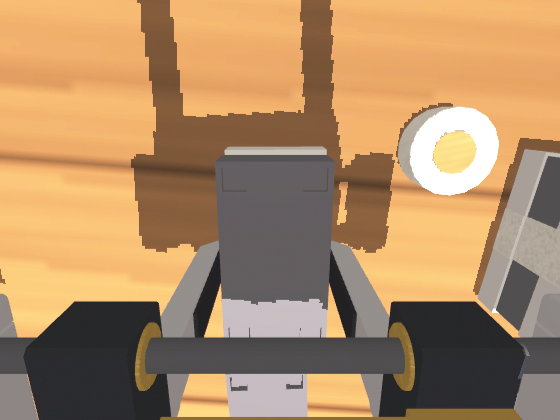

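The lid is level over the tub. Its near edge shows at (273,158) and the tub's rim just beyond it at (275,150). I shift it 1.3 mm along the axis and lower to just above stud entry.

```bash
python3 -m pendant '[{"travel":[-0.0013,-0.0002,0.005],"rotation":[0,0,0],"claw":0},{"travel":[0,0,0.005],"rotation":[0,0,0],"claw":0},{"travel":[0,0,0],"rotation":[0,0,0],"claw":0},{"travel":[0,0,0],"rotation":[0,0,0],"claw":0},{"travel":[0,0,0],"rotation":[0,0,0],"claw":0}]'
python3 -c "
from h import *
d=cam('wrist')
h,s=held(d,4.5)
t=rect(d,462,116,22,up=1.5,tol=1.5);print('tub',t)
e=np.array([np.cos(np.radians(4.5)),np.sin(np.radians(4.5))])
print('lid centre s',s+54,'tub centre s',t[:2]@e-t[3]/2+56,'lat tub',t[:2]@[-e[1],e[0]],'tcp',pose()[0][:2]@[-e[1],e[0]])"
```

```text
clock: 17.05
tool_pos: [464.0, 116.6, 49.6]
tool_rot: [-0.039, 0.999, 0.0, -0.0]
wrist_force: [-0.1, 0.5, -0.5]
finger_gap: 57.7
grip_force: 15.0
h 55.4 slope [-0.002 -0.001] near edge along axis rel TCP -56.30000000000001
tub [407.4 111.8  61.7   2.9 -85.6  21.5]
lid centre s 469.49429675964785 tub centre s 469.4658486652494 lat tub 79.49112231183967 tcp 79.80764861196687
```

```bash
python3 -m pendant '[{"travel":[0,-0.0002,0.003],"rotation":[0,0,0],"claw":0},{"travel":[0,0,0.003],"rotation":[0,0,0],"claw":0},{"travel":[0,0,0.002],"rotation":[0,0,0],"claw":0},{"travel":[0,0,0],"rotation":[0,0,0],"claw":0},{"travel":[0,0,0],"rotation":[0,0,0],"claw":0}]'
python3 -c "
from h import *
d=cam('wrist')
h,s=held(d,4.5)
t=rect(d,462,116,22,up=1.5,tol=1.5);print('tub',t)"
```

```text
clock: 17.6
tool_pos: [464.0, 116.3, 41.5]
tool_rot: [-0.039, 0.999, 0.0, -0.0]
wrist_force: [0.4, 0.1, -1.1]
finger_gap: 57.8
grip_force: 15.0
h 47.2 slope [-0.002 -0.001] near edge along axis rel TCP -56.30000000000001
tub [407.5 111.7  61.6   3.9 -86.6  21.5]
```

```bash
python3 -m pendant '[{"travel":[0,0,0.001],"rotation":[0,0,0],"claw":0},{"travel":[0,0,0],"rotation":[0,0,0],"claw":0.8},{"travel":[0,0,0],"rotation":[0,0,0],"claw":0.8},{"travel":[0,0,0],"rotation":[0,0,0],"claw":0.9},{"travel":[0,0,-0.03],"rotation":[0,0,0],"claw":1},{"travel":[0,0,-0.035],"rotation":[0,0,0],"claw":1},{"travel":[0,0,-0.03],"rotation":[0,0,0],"claw":1},{"travel":[0,0,0],"rotation":[0,0,0],"claw":1},{"travel":[0,0,0],"rotation":[0,0,0],"claw":1}]'
python3 -c "
from h import *
d=cam('wrist');print('lid',rect(d,462,116,46.5))"
python3 -m pendant '[{"travel":[-0.032,-0.033,0],"rotation":[0,0,0],"claw":1},{"travel":[-0.032,-0.034,0],"rotation":[0,0,0],"claw":1},{"travel":[-0.032,-0.034,0],"rotation":[0,0,0],"claw":1},{"travel":[-0.032,-0.034,0],"rotation":[0,0,0],"claw":1},{"travel":[0,0,0],"rotation":[0,0,0],"claw":1},{"travel":[0,0,0],"rotation":[0,0,0],"claw":1}]'
python3 -c "
from h import *
d=cam('wrist');print(pose()[0]);save(d,'w7');p=pose()[0];print('lidB',rect(d,p[0],p[1],30.5))"
```

```text
clock: 18.55
tool_pos: [464.4, 116.4, 136.1]
tool_rot: [-0.039, 0.999, 0.0, 0.001]
wrist_force: [0.8, 0.2, -0.1]
finger_gap: 94.0
grip_force: 0.0
lid [461.8 115.3 107.1  57.9   4.4  46.1]
clock: 19.2
tool_pos: [601.0, -8.8, 132.5]
tool_rot: [-0.038, 0.999, 0.001, -0.003]
wrist_force: [-0.5, 0.2, -0.8]
finger_gap: 94.0
grip_force: 0.0
[600.72832212  -7.95225269 133.40731489]
lidB [625.1  -9.2 107.9  57.9   8.1  30.2]
```

View pics/w7.png

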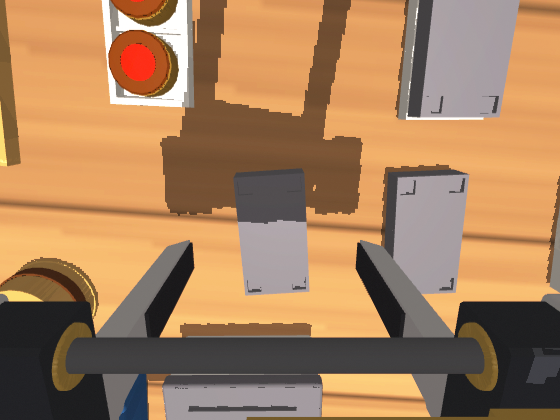

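```bash
python3 -c "
from h import *
plan(625.1,-9.2,21.5,188.1)"
```

```text
rotvec(tool) [ 0.002 -0.004 -0.064] then travel m [-0.024  -0.0047  0.1119]
```

```bash
python3 -m pendant '[{"travel":[0,0,0],"rotation":[0.001,-0.002,-0.064],"claw":1},{"travel":[-0.024,-0.0047,0],"rotation":[0,0,0],"claw":1},{"travel":[0,0,0.035],"rotation":[0,0,0],"claw":1},{"travel":[0,0,0.035],"rotation":[0,0,0],"claw":0.9},{"travel":[0,0,0.025],"rotation":[0,0,0],"claw":0.85},{"travel":[0,0,0.014],"rotation":[0,0,0],"claw":0.85},{"travel":[0,0,0],"rotation":[0,0,0],"claw":0.85},{"travel":[0,0,0],"rotation":[0,0,0],"claw":0.85}]' 15
python3 -c "
from h import *
plan(625.1,-9.2,21.5,188.1)"
```

```text
clock: 20.05
tool_pos: [627.0, -9.1, 27.9]
tool_rot: [-0.071, 0.997, -0.001, 0.002]
wrist_force: [1.0, -1.1, 1.3]
finger_gap: 80.0
grip_force: 0.0
rotvec(tool) [-0.001  0.003  0.001] then travel m [0.0019 0.0002 0.0064]
```

```bash
python3 -m pendant '[{"travel":[0.0018,0,0.006],"rotation":[0,0.002,0],"claw":0.85},{"travel":[0,0,0],"rotation":[0,0,0],"claw":0.85},{"travel":[0,0,0],"rotation":[0,0,0],"claw":0.85}]'
python3 -m pendant '[{"travel":[0,0,0],"rotation":[0,0,0],"claw":0},{"travel":[0,0,0],"rotation":[0,0,0],"claw":0},{"travel":[0,0,0],"rotation":[0,0,0],"claw":0},{"travel":[0,0,0],"rotation":[0,0,0],"claw":0},{"travel":[0,0,0],"rotation":[0,0,0],"claw":0},{"travel":[0,0,-0.03],"rotation":[0,0,0],"claw":0},{"travel":[0,0,-0.035],"rotation":[0,0,0],"claw":0},{"travel":[0,0,0],"rotation":[0,0,0],"claw":0},{"travel":[0,0,0],"rotation":[0,0,0],"claw":0}]'
python3 -c "
from h import *
plan(467.8,-116.4,85,181.8)"
```

```text
clock: 20.35
tool_pos: [625.4, -10.0, 21.5]
tool_rot: [-0.07, 0.998, -0.001, 0.001]
wrist_force: [-0.2, -0.5, 0.0]
finger_gap: 79.9
grip_force: 0.0
clock: 21.25
tool_pos: [625.6, -10.0, 86.6]
tool_rot: [-0.071, 0.998, -0.001, 0.001]
wrist_force: [0.1, 0.0, -0.3]
finger_gap: 58.0
grip_force: 15.0
rotvec(tool) [-0.001  0.002  0.11 ] then travel m [ 0.1611 -0.1014  0.0016]
```

```bash
python3 -m pendant '[{"travel":[0,0,0],"rotation":[0,0.002,0.11],"claw":0},{"travel":[0.0322,-0.0203,0],"rotation":[0,0,0],"claw":0},{"travel":[0.0322,-0.0203,0],"rotation":[0,0,0],"claw":0},{"travel":[0.0322,-0.0203,0],"rotation":[0,0,0],"claw":0},{"travel":[0.0322,-0.0203,0],"rotation":[0,0,0],"claw":0},{"travel":[0.0322,-0.0203,0],"rotation":[0,0,0],"claw":0},{"travel":[0,0,0.022],"rotation":[0,0,0],"claw":0},{"travel":[0,0,0],"rotation":[0,0,0],"claw":0},{"travel":[0,0,0],"rotation":[0,0,0],"claw":0},{"travel":[0,0,0],"rotation":[0,0,0],"claw":0}]'
cat > lidchk.py <<'E'
from h import *
import sys
X,Y,yaw=map(float,sys.argv[1:4])
d=cam('wrist');p,_,a=pose();print('tcp',p.round(1),'a',a.round(2))
h,s=held(d,yaw)
e=np.array([np.cos(np.radians(yaw)),np.sin(np.radians(yaw))]);n=np.array([-e[1],e[0]])
t=rect(d,X,Y,22,up=1.5,tol=1.5);print('tub',t)
L,W=t[2],t[3]
print('lid s',(s+54).round(1),'tub s',(t[:2]@e-min(L,W)/2+56).round(1),'lat tub',(t[:2]@n).round(1),'tcp',(p[:2]@n).round(1))
E
python3 lidchk.py 467.8 -116.4 1.8
```

```text
clock: 22.25
tool_pos: [467.6, -116.1, 64.1]
tool_rot: [-0.016, 1.0, -0.0, -0.001]
wrist_force: [-1.3, -0.6, -1.0]
finger_gap: 57.6
grip_force: 15.0
tcp [ 467.9 -116.1   64.4] a 181.84
h 73.7 slope [-0.002 -0.001] near edge along axis rel TCP -53.80000000000001
tub [ 415.4 -118.1   61.7    5.   -88.2   21.5]
lid s 464.3 tub s 465.0 lat tub -131.1 tcp -130.8
```

```bash
python3 -m pendant '[{"travel":[-0.0007,-0.0002,0.009],"rotation":[0,0,0],"claw":0},{"travel":[0,0,0.009],"rotation":[0,0,0],"claw":0},{"travel":[0,0,0],"rotation":[0,0,0],"claw":0},{"travel":[0,0,0],"rotation":[0,0,0],"claw":0},{"travel":[0,0,0],"rotation":[0,0,0],"claw":0}]'
python3 lidchk.py 467.8 -116.4 1.8
```

```text
clock: 22.8
tool_pos: [468.0, -116.6, 46.1]
tool_rot: [-0.016, 1.0, -0.001, -0.001]
wrist_force: [0.6, 1.1, -0.2]
finger_gap: 58.0
grip_force: 15.0
tcp [ 468.1 -116.7   46.3] a 181.79
h 55.8 slope [-0.002 -0.001] near edge along axis rel TCP -53.599999999999966
tub [ 414.2 -118.2   61.6    4.   -89.3   21.5]
lid s 464.6 tub s 464.3 lat tub -131.2 tcp -131.4
```

```bash
python3 -m pendant '[{"travel":[0,0.0001,0.003],"rotation":[0,0,0],"claw":0},{"travel":[0,0,0.003],"rotation":[0,0,0],"claw":0},{"travel":[0,0,0.002],"rotation":[0,0,0],"claw":0},{"travel":[0,0,0.0012],"rotation":[0,0,0],"claw":0},{"travel":[0,0,0],"rotation":[0,0,0],"claw":0},{"travel":[0,0,0],"rotation":[0,0,0],"claw":0}]'
python3 lidchk.py 467.8 -116.4 1.8
python3 -m pendant '[{"travel":[0,0,0],"rotation":[0,0,0],"claw":0.8},{"travel":[0,0,0],"rotation":[0,0,0],"claw":0.8},{"travel":[0,0,0],"rotation":[0,0,0],"claw":0.9},{"travel":[0,0,-0.03],"rotation":[0,0,0],"claw":1},{"travel":[0,0,-0.035],"rotation":[0,0,0],"claw":1},{"travel":[0,0,-0.035],"rotation":[0,0,0],"claw":1},{"travel":[0,0,0],"rotation":[0,0,0],"claw":1},{"travel":[0,0,0],"rotation":[0,0,0],"claw":1},{"travel":[0,0,0],"rotation":[0,0,0],"claw":1}]'
python3 -c "
from h import *
d=cam('wrist');print('lid',rect(d,467,-116,46.5));save(d,'w8');t=rect(d,467,-116,22,tol=1.5,up=1.5);print(t)
x,y=rect(d,467,-116,46.5)[:2];plan(x,y,16,181.8)"
```

```text
clock: 23.45
tool_pos: [467.9, -116.6, 36.9]
tool_rot: [-0.016, 1.0, -0.001, -0.001]
wrist_force: [-0.3, -0.3, 0.2]
finger_gap: 57.9
grip_force: 15.0
tcp [ 467.9 -116.6   36.9] a 181.79
h 46.5 slope [-0.002 -0.002] near edge along axis rel TCP -53.39999999999998
tub [ 413.9 -117.9   61.5    3.8   89.8   21.8]
lid s 464.6 tub s 464.1 lat tub -130.8 tcp -131.2
clock: 24.4
tool_pos: [467.2, -116.1, 135.4]
tool_rot: [-0.016, 1.0, -0.0, -0.002]
wrist_force: [0.1, -0.3, -0.2]
finger_gap: 93.9
grip_force: 0.0
lid [ 468.3 -117.4  106.8   57.9    1.8   46.1]
[ 414.2 -118.2   61.1    3.3  -89.7   21.6]
rotvec(tool) [ 0.    -0.005 -0.   ] then travel m [-0.0013 -0.0014  0.119 ]
```

```bash
python3 -c "
from h import *
plan(590,285,190,185)"
```

```text
rotvec(tool) [ 0.    -0.005 -0.056] then travel m [-0.1575  0.3888 -0.055 ]
```

```bash
python3 -m pendant '[{"travel":[0,0,-0.03],"rotation":[0,-0.003,-0.056],"claw":1},{"travel":[0,0,-0.025],"rotation":[0,0,0],"claw":1},{"travel":[-0.0158,0.0389,0],"rotation":[0,0,0],"claw":1},{"travel":[-0.0158,0.0389,0],"rotation":[0,0,0],"claw":1},{"travel":[-0.0158,0.0389,0],"rotation":[0,0,0],"claw":1},{"travel":[-0.0158,0.0389,0],"rotation":[0,0,0],"claw":1},{"travel":[-0.0158,0.0389,0],"rotation":[0,0,0],"claw":1},{"travel":[-0.0158,0.0389,0],"rotation":[0,0,0],"claw":1},{"travel":[-0.0158,0.0389,0],"rotation":[0,0,0],"claw":1},{"travel":[-0.0158,0.0389,0],"rotation":[0,0,0],"claw":1},{"travel":[-0.0158,0.0389,0],"rotation":[0,0,0],"claw":1},{"travel":[-0.0158,0.0389,0],"rotation":[0,0,0],"claw":1},{"travel":[0,0,0],"rotation":[0,0,0],"claw":1},{"travel":[0,0,0],"rotation":[0,0,0],"claw":1},{"travel":[0,0,0],"rotation":[0,0,0],"claw":1}]'
python3 -c "
from h import *
d=cam('wrist');save(d,'w9');print(pose()[0],'pk2',rect(d,602,283,46.5),'stk',rect(d,450,290,89.5))"
```

```text
clock: 25.95
tool_pos: [591.1, 283.8, 190.5]
tool_rot: [-0.043, 0.999, -0.001, -0.0]
wrist_force: [0.1, 0.2, -0.1]
finger_gap: 94.0
grip_force: 0.0
[591.29489643 283.56618326 191.12720509] pk2 [605.6 286.3 108.1  58.7  10.5  46.2] stk [468.4 304.4  75.1  58.7  -2.2  89. ]
```

View pics/w9.png

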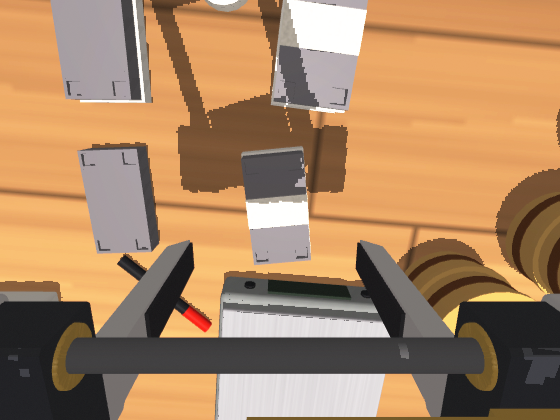

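packed2 is centred at (277,205) in the view, with the box beyond it at (300,290) and the can towers on the right. I check clearance around packed2, then go back to tubF.

```bash
python3 -c "
from h import *
P=np.load('/tmp/top.npz')['P'];
m=(P[...,0]>540)&(P[...,0]<690)&(P[...,1]>345)&(P[...,1]<480)&(P[...,2]>30);q=P[m];print(len(q),q[:,1].min() if len(q) else '',q[:,2].max() if len(q) else '')
m=(P[...,0]>660)&(P[...,0]<720)&(P[...,1]>200)&(P[...,1]<380)&(P[...,2]>20);q=P[m];print(q[:,0].min(),q[:,2].max(),q[:,1].max())
plan(468.3,-116.9,130,181.8)"
```

```text
549 434.34951735285637 105.64064322280637
660.2014425178623 65.00377416687888 379.68043987961397
rotvec(tool) [-0.002 -0.     0.054] then travel m [ 0.1355 -0.3964  0.0611]
```

```bash
python3 -m pendant '[{"travel":[0,0,0],"rotation":[-0.001,0,0.054],"claw":1},{"travel":[0.0135,-0.0396,0],"rotation":[0,0,0],"claw":1},{"travel":[0.0135,-0.0396,0],"rotation":[0,0,0],"claw":1},{"travel":[0.0135,-0.0396,0],"rotation":[0,0,0],"claw":1},{"travel":[0.0135,-0.0396,0],"rotation":[0,0,0],"claw":1},{"travel":[0.0135,-0.0396,0],"rotation":[0,0,0],"claw":1},{"travel":[0.0135,-0.0396,0],"rotation":[0,0,0],"claw":1},{"travel":[0.0135,-0.0396,0],"rotation":[0,0,0],"claw":1},{"travel":[0.0135,-0.0396,0],"rotation":[0,0,0],"claw":1},{"travel":[0.0135,-0.0396,0],"rotation":[0,0,0],"claw":1},{"travel":[0.0135,-0.0396,0],"rotation":[0,0,0],"claw":1},{"travel":[0,0,0.03],"rotation":[0,0,0],"claw":1},{"travel":[0,0,0.03],"rotation":[0,0,0],"claw":1},{"travel":[0,0,0],"rotation":[0,0,0],"claw":1},{"travel":[0,0,0],"rotation":[0,0,0],"claw":1},{"travel":[0,0,0],"rotation":[0,0,0],"claw":1}]'
python3 -c "
from h import *
plan(468.3,-116.9,40,181.8)"
```

```text
clock: 27.6
tool_pos: [470.7, -115.8, 133.6]
tool_rot: [-0.016, 1.0, -0.001, 0.002]
wrist_force: [-0.1, -0.1, 0.3]
finger_gap: 94.1
grip_force: 0.0
rotvec(tool) [-0.001  0.004  0.002] then travel m [ 0.0024 -0.001   0.0936]
```

```bash
python3 -m pendant '[{"travel":[0.0024,-0.001,0.03],"rotation":[0,0.003,0],"claw":1},{"travel":[0,0,0.035],"rotation":[0,0,0],"claw":1},{"travel":[0,0,0.03],"rotation":[0,0,0],"claw":1},{"travel":[0,0,0.0156],"rotation":[0,0,0],"claw":1},{"travel":[0,0,0],"rotation":[0,0,0],"claw":1},{"travel":[0,0,0],"rotation":[0,0,0],"claw":1},{"travel":[0,0,0],"rotation":[0,0,0],"claw":1}]' 25
python3 -c "
from h import *
plan(468.3,-116.9,16,181.8)"
```

```text
clock: 28.3
tool_pos: [469.2, -117.0, 23.2]
tool_rot: [-0.017, 1.0, -0.001, 0.001]
wrist_force: [-0.6, -0.7, 0.4]
finger_gap: 93.9
grip_force: 0.0
rotvec(tool) [-0.002  0.002  0.002] then travel m [0.0009 0.0001 0.0072]
```

```bash
python3 -m pendant '[{"travel":[0.0008,0,0.007],"rotation":[0,0,0],"claw":1},{"travel":[0,0,0],"rotation":[0,0,0],"claw":1},{"travel":[0,0,0],"rotation":[0,0,0],"claw":0},{"travel":[0,0,0],"rotation":[0,0,0],"claw":0},{"travel":[0,0,0],"rotation":[0,0,0],"claw":0},{"travel":[0,0,0],"rotation":[0,0,0],"claw":0},{"travel":[0,0,0],"rotation":[0,0,0],"claw":0},{"travel":[0,0,0],"rotation":[0,0,0],"claw":0}]'
python3 -m pendant '[{"travel":[0,0,-0.02],"rotation":[0,0,0],"claw":0},{"travel":[0,0,-0.03],"rotation":[0,0,0],"claw":0},{"travel":[0,0,-0.03],"rotation":[0,0,0],"claw":0},{"travel":[0,0,-0.03],"rotation":[0,0,0],"claw":0},{"travel":[0,0,-0.02],"rotation":[0,0,0],"claw":0},{"travel":[0,0,0],"rotation":[0,0,0],"claw":0},{"travel":[0,0,0],"rotation":[0,0,0],"claw":0}]'
python3 -c "
from h import *
d=cam('wrist');held(d,1.8);plan(605.6,286.3,130,190.5)"
```

```text
clock: 29.1
tool_pos: [466.6, -116.4, 13.9]
tool_rot: [-0.017, 1.0, 0.0, -0.001]
wrist_force: [0.2, -0.1, 0.3]
finger_gap: 61.5
grip_force: 25.0
clock: 29.8
tool_pos: [466.4, -116.3, 143.0]
tool_rot: [-0.017, 1.0, 0.0, -0.001]
wrist_force: [0.0, -0.7, -3.4]
finger_gap: 62.0
grip_force: 25.0
h 152.6 slope [0.636 0.019] near edge along axis rel TCP -53.299999999999955
rotvec(tool) [ 0.001 -0.005 -0.15 ] then travel m [-0.2108  0.3702  0.012 ]
```

```bash
python3 -m pendant '[{"travel":[0,0,0],"rotation":[0,-0.003,-0.145],"claw":0},{"travel":[-0.0211,0.037,0],"rotation":[0,0,0],"claw":0},{"travel":[-0.0211,0.037,0],"rotation":[0,0,0],"claw":0},{"travel":[-0.0211,0.037,0],"rotation":[0,0,0],"claw":0},{"travel":[-0.0211,0.037,0],"rotation":[0,0,0],"claw":0},{"travel":[-0.0211,0.037,0],"rotation":[0,0,0],"claw":0},{"travel":[-0.0211,0.037,0],"rotation":[0,0,0],"claw":0},{"travel":[-0.0211,0.037,0],"rotation":[0,0,0],"claw":0},{"travel":[-0.0211,0.037,0],"rotation":[0,0,0],"claw":0},{"travel":[-0.0211,0.037,0],"rotation":[0,0,0],"claw":0},{"travel":[-0.0211,0.037,0],"rotation":[0,0,-0.005],"claw":0},{"travel":[0,0,0.025],"rotation":[0,0,0],"claw":0},{"travel":[0,0,0.02],"rotation":[0,0,0],"claw":0},{"travel":[0,0,0],"rotation":[0,0,0],"claw":0},{"travel":[0,0,0],"rotation":[0,0,0],"claw":0},{"travel":[0,0,0],"rotation":[0,0,0],"claw":0}]'
cat > stkchk.py <<'E'
from h import *
import sys
X,Y,yaw,low=map(float,sys.argv[1:5])
d=cam('wrist');p,_,a=pose();print('tcp',p.round(1),'a',a.round(2));save(d,'stk')
P=cloud(d);e=np.array([np.cos(np.radians(yaw)),np.sin(np.radians(yaw))]);n=np.array([-e[1],e[0]])
def edge(m,h):
    v,u=np.nonzero(m);r=np.array([ray(d,b,c,h)[:2] for b,c in zip(u,v)]);return np.percentile(r@e,0.3),np.percentile(r@n,[1,99])
S=P[...,:2]@e;N=P[...,:2]@n;Z=P[...,2];sp,npp=p[:2]@e,p[:2]@n
m=(S>sp-75)&(S<sp+35)&(abs(N-npp)<15)&(Z>p[2]+20)&(Z<p[2]+42)
h=np.percentile(Z[m],70);m&=abs(Z-h)<1.5
q=P[m];f=np.linalg.lstsq(np.c_[q[:,:2]-p[:2],np.ones(len(q))],q[:,2],rcond=None)[0]
eh=edge(m,h)[0];print('held top',h.round(1),'slope',f[:2].round(3),'centre s',(eh+54).round(1),'tcp s',sp.round(1),'lat',npp.round(1))
c=np.array([X,Y]);m=(abs(S-c@e)<70)&(abs(N-c@n)<40)&(abs(Z-low)<2)
k,l,st,_=cv2.connectedComponentsWithStats(m.astype(np.uint8));m=l==1+np.argmax(st[1:,4])
el,nl=edge(m,low);print('low n px',m.sum(),'centre s',(el+54).round(1),'lat',nl.mean().round(1),'width',np.ptp(nl).round(1),'known s,lat',(c@e).round(1),(c@n).round(1))
t=rect(d,X,Y,low);print(t)
E
python3 stkchk.py 605.6 286.3 10.5 46.5
```

```text
clock: 31.45
tool_pos: [609.3, 284.9, 99.8]
tool_rot: [-0.091, 0.996, 0.0, 0.001]
wrist_force: [0.6, -0.7, -1.5]
finger_gap: 61.8
grip_force: 25.0
tcp [609.7 285.  100.5] a 190.46
held top 132.1 slope [0.003 0.001] centre s 654.5 tcp s 651.4 lat 169.1
low n px 1017 centre s 647.8 lat 171.1 width 57.3 known s,lat 647.6 171.1
[557.5 277.4  57.8   9.8 -79.5  46.1]
```

View pics/stk.png

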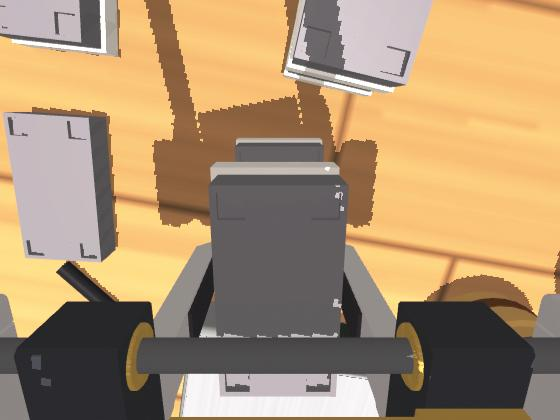

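The held closed tub is at (279,250), with packed2's lid peeking out under it at (279,150). It has to come back about 6 mm along the axis and go 2 mm sideways.

```bash
cat >> stkchk.py <<'E'
rz=h-24.5-.3
m=(S>sp-75)&(S<sp+10)&(abs(N-npp)<40)&(abs(Z-rz)<1.8)
k,l,st,_=cv2.connectedComponentsWithStats(m.astype(np.uint8));m=l==1+np.argmax(st[1:,4])
er,nr=edge(m,rz);print('rim px',m.sum(),'tub centre s',(er+56).round(1),'lat',nr.mean().round(1),'width',np.ptp(nr).round(1))
E
python3 -m pendant '[{"travel":[0.0063,0.002,0],"rotation":[0,0,0],"claw":0},{"travel":[0,0,0.012],"rotation":[0,0,0],"claw":0},{"travel":[0,0,0],"rotation":[0,0,0],"claw":0},{"travel":[0,0,0],"rotation":[0,0,0],"claw":0},{"travel":[0,0,0],"rotation":[0,0,0],"claw":0}]'
python3 stkchk.py 605.6 286.3 10.5 46.5
```

```text
clock: 32.0
tool_pos: [602.4, 285.9, 87.0]
tool_rot: [-0.091, 0.996, 0.0, 0.001]
wrist_force: [0.6, 0.7, -2.0]
finger_gap: 61.7
grip_force: 25.0
tcp [602.6 285.9  87.3] a 190.49
held top 119.3 slope [0.002 0.001] centre s 647.5 tcp s 644.6 lat 171.3
low n px 276 centre s 647.7 lat 171.1 width 56.4 known s,lat 647.6 171.1
[553.2 276.5  57.5   1.2 -79.5  45.9]
rim px 1017 tub centre s 646.6 lat 170.3 width 61.0
```

```bash
python3 -m pendant '[{"travel":[-0.0006,0.0003,0.008],"rotation":[0,0,0],"claw":0},{"travel":[0,0,0.008],"rotation":[0,0,0],"claw":0},{"travel":[0,0,0.005],"rotation":[0,0,0],"claw":0},{"travel":[0,0,0.003],"rotation":[0,0,0],"claw":0},{"travel":[0,0,0],"rotation":[0,0,0],"claw":0},{"travel":[0,0,0],"rotation":[0,0,0],"claw":0},{"travel":[0,0,0],"rotation":[0,0,0],"claw":0}]'
python3 stkchk.py 605.6 286.3 10.5 22
```

```text
clock: 32.75
tool_pos: [603.2, 286.4, 63.6]
tool_rot: [-0.091, 0.996, 0.0, 0.001]
wrist_force: [-0.0, -0.3, -2.4]
finger_gap: 61.6
grip_force: 25.0
tcp [603.3 286.5  63.7] a 190.5
held top 95.9 slope [0.003 0.001] centre s 648.4 tcp s 645.4 lat 171.7
low n px 417 centre s 645.8 lat 171.1 width 60.7 known s,lat 647.6 171.1
[552.1 276.6  61.4   3.1 -79.5  21.7]
rim px 1008 tub centre s 647.6 lat 170.7 width 61.0
```

```bash
python3 -m pendant '[{"travel":[0,0.0002,0.003],"rotation":[0,0,0],"claw":0},{"travel":[0,0,0.002],"rotation":[0,0,0],"claw":0},{"travel":[0,0,0.0012],"rotation":[0,0,0],"claw":0},{"travel":[0,0,0],"rotation":[0,0,0],"claw":0},{"travel":[0,0,0],"rotation":[0,0,0],"claw":0},{"travel":[0,0,0],"rotation":[0,0,0],"claw":0}]'
python3 stkchk.py 605.6 286.3 10.5 22
```

```text
clock: 33.4
tool_pos: [602.9, 286.6, 56.9]
tool_rot: [-0.091, 0.996, 0.0, 0.0]
wrist_force: [-1.1, -0.1, -1.9]
finger_gap: 61.9
grip_force: 25.0
tcp [602.8 286.5  56.9] a 190.5
held top 89.2 slope [ 0.001 -0.001] centre s 648.1 tcp s 645.0 lat 171.9
low n px 479 centre s 645.7 lat 171.3 width 61.2 known s,lat 647.6 171.1
[552.  276.5  61.4   3.  -79.5  21.6]
rim px 1012 tub centre s 647.2 lat 170.9 width 61.1
```

The top reads 89.2 mm against 89.5 expected, so it is seated. I release, rise and look.

```bash
python3 -m pendant '[{"travel":[0,0,0],"rotation":[0,0,0],"claw":0.8},{"travel":[0,0,0],"rotation":[0,0,0],"claw":0.9},{"travel":[0,0,0],"rotation":[0,0,0],"claw":1},{"travel":[0,0,0],"rotation":[0,0,0],"claw":1},{"travel":[0,0,-0.03],"rotation":[0,0,0],"claw":1},{"travel":[0,0,-0.035],"rotation":[0,0,0],"claw":1},{"travel":[0,0,-0.04],"rotation":[0,0,0],"claw":1},{"travel":[0,0,-0.03],"rotation":[0,0,0],"claw":1},{"travel":[0,0,0],"rotation":[0,0,0],"claw":1},{"travel":[0,0,0],"rotation":[0,0,0],"claw":1}]'
python3 -c "
from h import *
d=cam('wrist');print(rect(d,603,286,89.5),'low rim',rect(d,603,286,22,tol=1.5,up=1.5),'stk',rect(d,450,290,89.5));plan(445,295,200,184)"
```

```text
clock: 34.45
tool_pos: [603.1, 286.6, 192.7]
tool_rot: [-0.091, 0.996, 0.0, 0.002]
wrist_force: [-0.7, 0.4, -0.5]
finger_gap: 93.9
grip_force: 0.0Traceback (most recent call last):
  File "<string>", line 3, in <module>
    d=cam('wrist');print(rect(d,603,286,89.5),'low rim',rect(d,603,286,22,tol=1.5,up=1.5),'stk',rect(d,450,290,89.5));plan(445,295,200,184)
                                                        ~~~~^^^^^^^^^^^^^^^^^^^^^^^^^^^^^
  File "h.py", line 34, in rect
    best=min((i for i in range(1,k) if st[i,4]>150),key=lambda i:np.hypot(*(P[l==i][:,:2].mean(0)-[x,y])))
ValueError: min() iterable argument is empty
```

```bash
python3 -c "
from h import *
d=cam('wrist');print(rect(d,603,286,89.5));plan(440,295,210,184)"
```

```text
[605.8 287.6 107.3  57.8  10.5  88.8]
rotvec(tool) [-0.001 -0.002  0.113] then travel m [ 0.1609  0.0201 -0.0204]
```

```bash
python3 -m pendant '[{"travel":[0,0,-0.02],"rotation":[0,0,0.113],"claw":1},{"travel":[0.0402,0.005,0],"rotation":[0,0,0],"claw":1},{"travel":[0.0402,0.005,0],"rotation":[0,0,0],"claw":1},{"travel":[0.0402,0.005,0],"rotation":[0,0,0],"claw":1},{"travel":[0.0402,0.005,0],"rotation":[0,0,0],"claw":1},{"travel":[0,0,0],"rotation":[0,0,0],"claw":1},{"travel":[0,0,0],"rotation":[0,0,0],"claw":1},{"travel":[0,0,0],"rotation":[0,0,0],"claw":1}]'
python3 -c "
from h import *
d=cam('wrist');save(d,'w10');print(pose()[0],'stk',rect(d,450,293,89.5));plan(462,115.8,135,184.5)"
```

```text
clock: 35.35
tool_pos: [441.5, 294.9, 210.7]
tool_rot: [-0.035, 0.999, -0.0, -0.0]
wrist_force: [0.7, -0.3, -0.9]
finger_gap: 94.0
grip_force: 0.0
[441.82203125 294.94677388 210.85979757] stk [451.5 305.  108.   58.7  -2.2  88.9]
rotvec(tool) [-0.001  0.    -0.009] then travel m [-0.0061 -0.1802  0.0759]
```

View pics/w10.png

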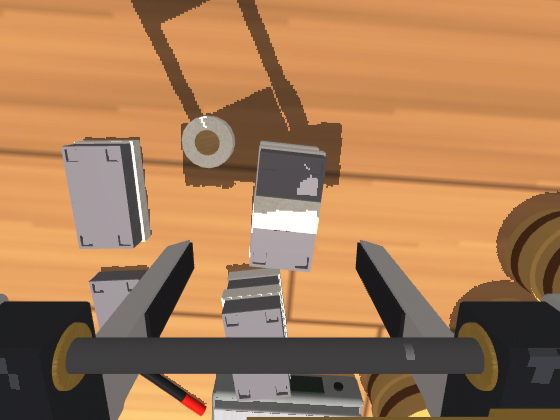

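The packed stack is at (288,205), with its top lid at (451.5,305) and yaw -2.2°. The roll is at (208,142). Next I fetch tubE.

```bash
python3 -m pendant '[{"travel":[0,-0.045,0],"rotation":[0,0,-0.009],"claw":1},{"travel":[-0.002,-0.045,0],"rotation":[0,0,0],"claw":1},{"travel":[-0.002,-0.045,0],"rotation":[0,0,0],"claw":1},{"travel":[-0.002,-0.045,0],"rotation":[0,0,0],"claw":1},{"travel":[0,0,0.04],"rotation":[0,0,0],"claw":1},{"travel":[0,0,0.035],"rotation":[0,0,0],"claw":1},{"travel":[0,0,0],"rotation":[0,0,0],"claw":1},{"travel":[0,0,0],"rotation":[0,0,0],"claw":1},{"travel":[0,0,0],"rotation":[0,0,0],"claw":1}]'
python3 -c "
from h import *
d=cam('wrist');print(rect(d,462,116,46.5));plan(461.8,115.6,15,184.4)"
```

```text
clock: 36.3
tool_pos: [462.6, 116.5, 138.9]
tool_rot: [-0.04, 0.999, 0.0, 0.002]
wrist_force: [-0.1, 0.5, 0.4]
finger_gap: 94.1
grip_force: 0.0
[461.8 115.3 107.   57.9   4.4  46.1]
rotvec(tool) [0.    0.005 0.003] then travel m [ 0.0009 -0.0009  0.1242]
```

```bash
python3 -m pendant '[{"travel":[0.0009,-0.0009,0.035],"rotation":[0,0.003,0.003],"claw":1},{"travel":[0,0,0.035],"rotation":[0,0,0],"claw":1},{"travel":[0,0,0.03],"rotation":[0,0,0],"claw":1},{"travel":[0,0,0.017],"rotation":[0,0,0],"claw":1},{"travel":[0,0,0],"rotation":[0,0,0],"claw":1},{"travel":[0,0,0],"rotation":[0,0,0],"claw":1},{"travel":[0,0,0],"rotation":[0,0,0],"claw":1}]'
python3 -c "
from h import *
plan(461.8,115.6,15,184.4)"
```

```text
clock: 37.05
tool_pos: [461.9, 115.6, 22.1]
tool_rot: [-0.038, 0.999, 0.0, 0.001]
wrist_force: [0.5, 1.0, 0.2]
finger_gap: 93.8
grip_force: 0.0
rotvec(tool) [ 0.     0.003 -0.   ] then travel m [ 0.0001 -0.      0.0071]
```

```bash
python3 -m pendant '[{"travel":[0,0,0.007],"rotation":[0,0.002,0],"claw":1},{"travel":[0,0,0],"rotation":[0,0,0],"claw":1},{"travel":[0,0,0],"rotation":[0,0,0],"claw":0},{"travel":[0,0,0],"rotation":[0,0,0],"claw":0},{"travel":[0,0,0],"rotation":[0,0,0],"claw":0},{"travel":[0,0,0],"rotation":[0,0,0],"claw":0},{"travel":[0,0,0],"rotation":[0,0,0],"claw":0},{"travel":[0,0,0],"rotation":[0,0,0],"claw":0}]' 25
python3 -m pendant '[{"travel":[0,0,-0.02],"rotation":[0,0,0],"claw":0},{"travel":[0,0,-0.03],"rotation":[0,0,0],"claw":0},{"travel":[0,0,-0.035],"rotation":[0,0,0],"claw":0},{"travel":[0,0,-0.035],"rotation":[0,0,0],"claw":0},{"travel":[0,0,-0.03],"rotation":[0,0,0],"claw":0},{"travel":[0,0,0],"rotation":[0,0,0],"claw":0},{"travel":[0,0,0],"rotation":[0,0,0],"claw":0}]'
python3 -c "
from h import *
plan(450,305,160,177.8)"
```

```text
clock: 37.85
tool_pos: [459.9, 115.4, 12.8]
tool_rot: [-0.038, 0.999, 0.0, -0.002]
wrist_force: [-0.2, -0.1, -0.2]
finger_gap: 62.1
grip_force: 25.0
clock: 38.55
tool_pos: [460.2, 115.1, 161.8]
tool_rot: [-0.038, 0.999, -0.0, -0.002]
wrist_force: [0.1, 0.2, -3.3]
finger_gap: 61.7
grip_force: 25.0
rotvec(tool) [-0.    -0.005  0.115] then travel m [0.0175 0.1893 0.0018]
```

```bash
python3 -m pendant '[{"travel":[0,0,0],"rotation":[0,-0.003,0.115],"claw":0},{"travel":[0.0035,0.0379,0],"rotation":[0,0,0],"claw":0},{"travel":[0.0035,0.0379,0],"rotation":[0,0,0],"claw":0},{"travel":[0.0035,0.0379,0],"rotation":[0,0,0],"claw":0},{"travel":[0.0035,0.0379,0],"rotation":[0,0,0],"claw":0},{"travel":[0.0035,0.0379,0],"rotation":[0,0,0],"claw":0},{"travel":[0,0,0.02],"rotation":[0,0,0],"claw":0},{"travel":[0,0,0],"rotation":[0,0,0],"claw":0},{"travel":[0,0,0],"rotation":[0,0,0],"claw":0},{"travel":[0,0,0],"rotation":[0,0,0],"claw":0}]'
python3 stkchk.py 451.5 305 -2.2 89.5
```

```text
clock: 39.55
tool_pos: [450.2, 304.4, 142.1]
tool_rot: [0.02, 1.0, -0.0, -0.001]
wrist_force: [-1.2, 0.1, -1.0]
finger_gap: 61.7
grip_force: 25.0
tcp [450.6 304.6 142.8] a 177.7
held top 175.6 slope [ 0.001 -0.001] centre s 438.9 tcp s 438.5 lat 321.6
low n px 592 centre s 440.0 lat 322.1 width 56.8 known s,lat 439.5 322.1
[400.4 307.2  57.6   4.6  87.7  88.8]
rim px 383 tub centre s 440.0 lat 320.6 width 61.0
```

```bash
python3 -m pendant '[{"travel":[0,0.0009,0.012],"rotation":[0,0,0],"claw":0},{"travel":[0,0,0.012],"rotation":[0,0,0],"claw":0},{"travel":[0,0,0.006],"rotation":[0,0,0],"claw":0},{"travel":[0,0,0],"rotation":[0,0,0],"claw":0},{"travel":[0,0,0],"rotation":[0,0,0],"claw":0},{"travel":[0,0,0],"rotation":[0,0,0],"claw":0}]'
python3 stkchk.py 451.5 305 -2.2 89.5; python3 stkchk.py 451.5 305 -2.2 65
```

```text
clock: 40.2
tool_pos: [450.6, 306.4, 113.2]
tool_rot: [0.019, 1.0, 0.0, -0.0]
wrist_force: [-0.3, 0.3, -1.9]
finger_gap: 61.5
grip_force: 25.0
tcp [450.7 306.4 113.3] a 177.78
held top 146.6 slope [0.003 0.001] centre s 439.1 tcp s 438.6 lat 323.5
low n px 265 centre s 439.6 lat 322.2 width 56.5 known s,lat 439.5 322.1
[398.2 307.1  57.5   1.1  87.8  88.5]
rim px 386 tub centre s 440.3 lat 322.4 width 61.0
tcp [450.7 306.4 113.3] a 177.78
held top 146.8 slope [ 0.004 -0.   ] centre s 439.2 tcp s 438.6 lat 323.5
low n px 382 centre s 437.5 lat 322.4 width 61.2 known s,lat 439.5 322.1
[397.5 307.4  61.4   3.8  87.8  64.5]
rim px 375 tub centre s 440.4 lat 322.5 width 61.0
```

```bash
python3 -m pendant '[{"travel":[0.0006,0,0.005],"rotation":[0,0,0],"claw":0},{"travel":[0,0,0.003],"rotation":[0,0,0],"claw":0},{"travel":[0,0,0],"rotation":[0,0,0],"claw":0},{"travel":[0,0,0],"rotation":[0,0,0],"claw":0},{"travel":[0,0,0],"rotation":[0,0,0],"claw":0}]'
python3 stkchk.py 451.5 305 -2.2 65
```

```text
clock: 40.8
tool_pos: [449.8, 306.3, 104.8]
tool_rot: [0.019, 1.0, 0.0, -0.0]
wrist_force: [-0.9, 0.6, -1.4]
finger_gap: 62.0
grip_force: 25.0
tcp [449.8 306.3 104.8] a 177.78
held top 138.3 slope [ 0.003 -0.001] centre s 438.3 tcp s 437.7 lat 323.3
low n px 406 centre s 438.0 lat 322.2 width 61.4 known s,lat 439.5 322.1
[397.3 307.2  61.6   3.7  87.8  64.6]
rim px 382 tub centre s 439.5 lat 322.3 width 60.9
```

Aligned to within 0.5 mm. I lower the remaining 6 mm.

```bash
python3 -m pendant '[{"travel":[-0.0002,0,0.002],"rotation":[0,0,0],"claw":0},{"travel":[0,0,0.002],"rotation":[0,0,0],"claw":0},{"travel":[0,0,0.0016],"rotation":[0,0,0],"claw":0},{"travel":[0,0,0],"rotation":[0,0,0],"claw":0},{"travel":[0,0,0],"rotation":[0,0,0],"claw":0},{"travel":[0,0,0],"rotation":[0,0,0],"claw":0}]'
python3 stkchk.py 451.5 305 -2.2 65
```

```text
clock: 41.45
tool_pos: [449.9, 306.2, 99.2]
tool_rot: [0.019, 1.0, -0.0, -0.0]
wrist_force: [-0.7, 0.1, -2.0]
finger_gap: 61.9
grip_force: 25.0
tcp [449.9 306.2  99.2] a 177.78
held top 132.6 slope [ 0.002 -0.001] centre s 438.5 tcp s 437.9 lat 323.3
low n px 409 centre s 437.5 lat 322.2 width 61.0 known s,lat 439.5 322.1
[397.3 307.2  61.2   3.6  87.8  64.5]
rim px 384 tub centre s 439.6 lat 322.3 width 60.9
```

```bash
python3 -m pendant '[{"travel":[0,0,0.0005],"rotation":[0,0,0],"claw":0},{"travel":[0,0,0],"rotation":[0,0,0],"claw":0.8},{"travel":[0,0,0],"rotation":[0,0,0],"claw":0.9},{"travel":[0,0,0],"rotation":[0,0,0],"claw":1},{"travel":[0,0,0],"rotation":[0,0,0],"claw":1},{"travel":[0,0,-0.03],"rotation":[0,0,0],"claw":1},{"travel":[0,0,-0.035],"rotation":[0,0,0],"claw":1},{"travel":[0,0,-0.04],"rotation":[0,0,0],"claw":1},{"travel":[0,0,-0.03],"rotation":[0,0,0],"claw":1},{"travel":[0,0,0],"rotation":[0,0,0],"claw":1},{"travel":[0,0,0],"rotation":[0,0,0],"claw":1}]'
python3 -c "
from h import *
d=cam('wrist');print(pose()[0],rect(d,451,305,132.5));P=cloud(d)
for x,y,h in [(451.5,305,132.5),(605.8,287.6,89.5)]:
    m=(abs(P[...,0]-x)<50)&(abs(P[...,1]-y)<25)&(abs(P[...,2]-h)<2);q=P[m];print(m.sum(),np.linalg.lstsq(np.c_[q[:,:2]-[x,y],np.ones(len(q))],q[:,2],rcond=None)[0].round(4))
d2=cam('side');s=d2['color'][90:190,200:350]
import cv2
cv2.imwrite('pics/s2.png',cv2.resize(cv2.cvtColor(s,cv2.COLOR_RGB2BGR),(750,500),interpolation=cv2.INTER_CUBIC))"
```

```text
clock: 42.6
tool_pos: [450.3, 306.4, 234.1]
tool_rot: [0.019, 1.0, 0.0, 0.0]
wrist_force: [-0.8, 0.1, -0.4]
finger_gap: 94.3
grip_force: 0.0
[449.66638168 306.01552937 232.48800219] [450.5 306.9 107.6  57.8  -2.1 131.5]
5866 [ 2.000000e-04 -1.400000e-03  1.316166e+02]
1830 [ 1.80000e-03 -3.90000e-03  8.89166e+01]
```

View pics/s2.png

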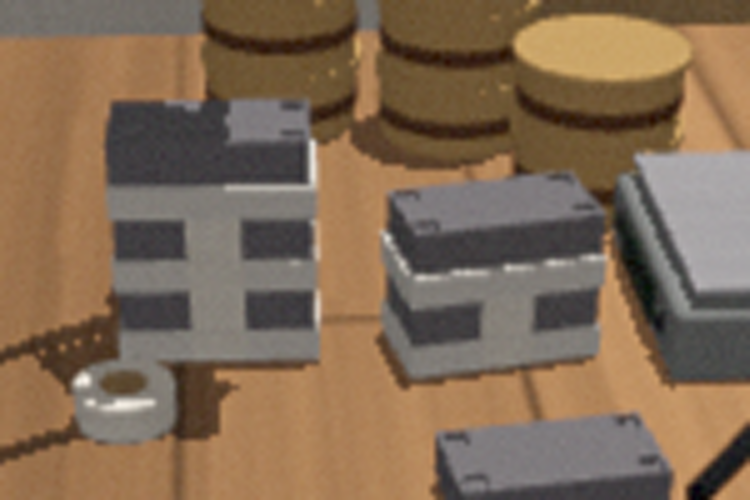

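The picture shows both stacks square and level: the three-high one at (212,230) and the two-high one at (495,280). The roll at (125,400) has not moved, and the gripper is clear.

```bash
python3 -c "
from workcell import bot
print(bot.job_done())"
```

```text
the job is handed in; nothing more can be done
None
```

I handed the job in; no verdict came back. At my last check both open tubs held two cakes each, were lidded and sat level on the packed stacks, one on packed2 and one on packed3, and the label roll had not visibly moved.

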